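Set the length stop by clicks and stand the marble tile against it

ROBOT

A 6-joint arm with a two-finger parallel gripper is mounted at the origin on a cart in front of the work surface, level with it; the furniture and walls round the work are solid. World frame = base frame: x ahead of the robot, y to its left, z up, the work surface at z = 0. Lengths are in mm, angles in rad, forces in N, time in s.
With the tool pointing down it reaches from about 300 to 950 mm from the base axis. Payload 3.1 kg.
Tool frame: the origin (TCP) lies on the mounting face of the last link; the fingertips stand 173 mm ahead of it and the grasp point (between the pads) lies 155 mm ahead of it (robot.grip_point_offset is the distance from the TCP to the grasp point, in mm); z points along the fingers, y is the line along which they close (so a half turn about z gives the same grasp; the last joint's range is limited). The gripper opens to 85 mm and grips with 20 to 120 N. Pads are 22 mm wide; open, the fingers measure 114 mm over their backs; the gripper's body (76 mm by 85 mm) begins 54 mm behind the grasp point. The pads swing forward as they close: fully open they stand 13 mm farther back than shut.
Start: joints at [-1.339, 0.308, 1.634, -0, 1.2, -0.07], TCP at [185.748, -596.767, 404.672] pointing down, gripper open.
Joint ranges: [-3.06, 3.06], [-0.79, 1.96], [0.05, 2.63], [-1.19, 4.34], [0.05, 2.64], [-2.94, 2.94]. Speed limits (rad/s): [2.79, 2.79, 3.14, 3.14, 3.14, 3.14].

INTERFACE

Orientations are given as a unit quaternion [w, x, y, z].
In Python, from workcell import robot, viewer, ticket gives the robot as it stands. The module is installed in compiled form; this text tells all that it offers.
- The arm moves only by the tool carry_out, never from a script. Its argument "increments" is a list of rows, each an object of numbers: "dx", "dy", "dz": the shift along the tool's x, y, z in cm; "wx", "wy", "wz": the turn, a rotation vector about the tool's x, y, z in degrees. In form: [{"dx": .., "dy": .., "dz": .., "wx": .., "wy": .., "wz": ..}, ...]. A call has 1 to 8 rows; each row shifts and turns the commanded pose from where the row before left it, along the tool's axes as they then stand; what a row does not reach is not made up. A row lasts 1/12 s, in which the tool goes at most 41.7 mm and 7.16 degrees, less where a joint would pass 70% of its speed; a pose out of reach is approached as far as the arm can. A call with a gripper value outside its range is refused whole. "claw" is the finger opening in cm, from 0 to 8.54, set as the call begins (left out, the last holds). The fingers move at their own pace and stop on an object; "squeeze" is the grip in N (left out, the last holds). Time passes only in rows, so rows that do not move let the fingers close. It gives the time, the measured TCP pose, the force, the opening and the grip force at its end, in the units of the state.
- robot.get_state(): the state, without advancing time (a new reading comes with each control period).
- viewer.get_image(name): name is "scene" or "top" or "wrist"; returns (picture, depth): 400x640x3 uint8, blue, green, red; 400x640 float32, mm along the optical axis (not along the pixel's ray), 0 where there is no reading.
- viewer.camera_params(name): a dict with "fx", "fy", "cx", "cy" (pixels), "k1" (the pictures are not rectified: a ray, as slopes to the right and down, at radius r is drawn at 1 + k1 r^2 times it, then the intrinsics apply), "origin" and "attitude" of the camera in the world; the wrist camera has in their place "tool_from_camera" (4x4, takes a point from camera to tool coordinates, whose origin is the TCP and whose axes are the flange's). Camera axes: x right, y down, z forward; pixel columns grow to the right and rows downward; lengths in mm; the calibration is good to about 2 mm. A picture is of the moment at which its call begins: read the wrist's pose just before it. camera_params takes no time and is no camera call.
- ticket.job_done(): hands the job in; it is judged then, once.
Trained networks look in the newest picture that a camera, given by its name, has taken for a name from the list of things; names that differ only in an ending like _2 or _b are one class to them, and where a whole thing is asked for, a point or a joint stands for the part that bears it (a point fixed in the world has none). Each returns a list of dicts, best first, with "confidence" (0 to 1); they miss things now and then, are a little off and sometimes report something else, mostly with a low value. They report only what shows in the picture. A call takes as long as a camera call. They do not tell look-alikes from the thing itself.
- viewer.search_frame(camera, target): "xyz" ([x, y, z] in mm, in world coordinates, good to about 4 mm: the middle of the surface that is visible of it).
The state is a dict: "clock": time; "joints": joint angles; "qvel": joint speeds; "effort": joint torques, N m; "ee_pos": TCP position; "tcp_rot": TCP orientation; "ft_force": force on the tool from outside, world axes, zero at the start; "wrist_torque": the same for the moment, N m; "finger_gap": opening from 0.0 (shut) to 1.0 (fully open); "grasp_force": force on a finger pad.
Only numpy, scipy, OpenCV 4.12 (cv2) and the standard library are available. Lean on these libraries where they do the work, as an engineer would, in place of code of your own. Each camera call takes 0.05 s, during which the arm holds its last target. There are 200 camera calls.

TASK

Wind the black click knob of the cutting guide anticlockwise right back to its end stop, then turn it clockwise exactly four clicks, feeling each click, so that the length stop is set. Take the marble tile off the wooden easel and stand it upright on its long thin edge on the guide's bed, its face flat against the fence and its end touching the length stop, and let go. Leave the wooden wedge and the two loose stone offcuts where they are.

Things in the scene. Friction and masses are not known exactly. Their poses are not given: they have to be found in the camera images.
- guide: Cutting guide, fixed: dark bed 110 mm (its x) by 300 mm (its y), 12 mm thick; origin at the centre of its underside, z up. The tile goes on the bed, on the fence's -x side. At its -y end a grey housing 66 x 62 mm, top 46 mm above the bench, carries the click knob, whose vertical axis is at x = 0, y = -105 mm, and the length stop.
- fence_foot (a point): Point on the guide at the foot of its aluminium fence, on the bed (12 mm above the bench), guide's x = +30, y = 0; axes as the guide. The fence's face through this point looks to -x and runs along y from -50 to +140 mm; the fence is 12 mm thick and 42 mm high.
- knob (a joint): Click knob, rad: 0 in its home click, growing clockwise seen from above; the hard end stop lies just behind, at -0.02. A click every 0.524 (30 degrees); four clicks is 2.094; it can go on to 8. Starts 1 to 3 clicks from home. About 0.1 N m passes a click; left between two it snaps into the nearer. Each click clockwise moves the length stop 3 mm to the guide's +y.
- knob_grip (a point): Centre of the black knob's grip bar, on the knob's axis, 75 mm above the bench. The bar is 44 mm long (this point's x), 14 mm thick (y), its top 14 mm above this point; the disc under it, 44 mm across, has its top 18 mm below. The axes turn with the knob; at joint 0 they are the guide's. A steel line on the bar's top lies towards -x.
- stop_face (a point): Centre of the face of the steel length stop, a block 22 mm wide (x), 26 mm high (top 39.5 mm above the bench), right in front of the fence. The face looks to the guide's +y (axes as the guide); the tile's end goes against it. At home it is at the guide's y = -30 mm, after four clicks at -18 mm. The clicks hold it against a push of about 10 N.
- tile_center (a point): Centre of the white marble tile: 14 mm thick (its x), 110 long (y), 90 high (z), about 0.36 kg. It starts on the easel, long edge down, leaning 30 degrees from upright, its top towards the easel's -x; the middle 68 mm of its length is free on both faces. In place its centre is 57 mm above the bench, at the guide's x = +23 mm; either long edge may be down, either face at the fence.
- easel: Wooden easel, fixed, foot 90 x 116 mm, 8 mm thick; origin at the centre of its underside. Two sloping arms 12 mm wide, at y = -41 and +41 mm, carry the tile from its -x side; ledges and a lip 8 mm high hold its lower edge. The highest point of tile and easel is about 120 mm above the bench.
- wedge_mid (a point): Middle of the loose wooden wedge, 28 x 89 x 22 mm, lying on the bench; leave it where it is.
- offcut_big_mid (a point): Middle of the loose larger stone offcut, 40 x 52 x 26 mm, lying on the bench; leave it where it is.
- offcut_small_mid (a point): Middle of the loose smaller stone offcut, 32 x 48 x 23 mm, lying on the bench; leave it where it is.
Things that resemble listed ones, but are neither listed nor needed, are in the scene too. Leave any blue or purple look-alike of the part that bears tile_center alone.

How it is judged:
By the outcome, as a careful person would: the job done as asked, in the order asked, and still so for the second after the job is handed in, with the robot touching nothing.
It also fails if it takes over 64 s, if anything falls off the work surface, if the arm or the gripper's body presses on something with over 40 N, if the wrist force passes 120 N, or if a joint passes its speed limit or range.

## Working session

There is one attempt and no reset: what is moved stays moved. The work goes in short steps, Python scripts to look and compute and a tool call to move; the robot and the scene stay as the last step left them, time stands still between calls to the robot, and variables do not carry over. Pictures are saved under pics/ and viewed, at most 10 in all, crops included, and the job is handed in when it is done.

Besides the shell and the picture viewer there is one more tool, called after "Call:" as a command line: name --argument value ..., lists and objects as JSON in quotes. carry_out: Moves the arm, as the interface text tells. Its arguments: {"type":"object","properties":{"increments":{"type":"array"},"claw":{"type":"number"},"squeeze":{"type":"number"}},"required":["increments"]}

```bash
mkdir -p pics
cat > h.py <<'E'
import numpy as np, cv2
from scipy.spatial.transform import Rotation as R
from workcell import robot, viewer, ticket
def rot(q): return R.from_quat([q[1],q[2],q[3],q[0]])
def campose(n,s=None):
    p=viewer.camera_params(n)
    if 'tool_from_camera' in p:
        s=s or robot.get_state(); T=np.array(p['tool_from_camera']); M=rot(s['tcp_rot']).as_matrix()
        return p,M@T[:3,:3],M@T[:3,3]+np.array(s['ee_pos'])
    a=np.array(p['attitude'],float)
    return p,(rot(a).as_matrix() if a.size==4 else a[:3,:3]),np.array(p['origin'])
def rays(p,u,v):
    x=(np.asarray(u,float)-p['cx'])/p['fx'];y=(np.asarray(v,float)-p['cy'])/p['fy'];X,Y=x.copy(),y.copy()
    for _ in range(15):
        k=1+p['k1']*(X*X+Y*Y);X,Y=x/k,y/k
    return np.stack([X,Y,np.ones_like(X)],-1)
def cloud(n,d,s=None):
    p,M,o=campose(n,s);v,u=np.mgrid[:400,:640]
    return (rays(p,u,v)*d[...,None])@M.T+o
def proj(n,P,s=None):
    p,M,o=campose(n,s);c=(np.atleast_2d(P)-o)@M;x=c[:,:2]/c[:,2:];k=1+p['k1']*(x**2).sum(1,keepdims=True)
    return x*k*[p['fx'],p['fy']]+[p['cx'],p['cy']]
E
python3 - <<'E'
from h import *
print(robot.get_state()); 
for n in ['scene','top','wrist']: print(n,viewer.camera_params(n))
ims=[]
for n in ['scene','top']:
    im,d=viewer.get_image(n); np.savez(n,im=im,d=d); ims.append(im)
    cv2.imwrite(f'pics/{n}.png',im)
    for t in ['guide','knob','knob_grip','stop_face','fence_foot','tile_center','easel','wedge_mid','offcut_big_mid','offcut_small_mid']:
        print(n,t,[(np.round(r['xyz']),round(r['confidence'],2)) for r in viewer.search_frame(n,t)][:4])
E
```

```text
{'clock': 0.0, 'joints': array([-1.33870861e+00,  3.08999645e-01,  1.63520119e+00, -2.78904040e-06,
        1.19966000e+00, -6.96747662e-02]), 'qvel': array([ 1.64243501e-03, -7.46841429e-04, -1.74193031e-03,  4.63267658e-05,
        7.26727323e-04, -1.18611500e-04]), 'effort': array([ 7.08172756e-04, -4.15246439e+01, -2.76659882e+01, -1.21778180e-04,
        1.00195315e-02,  9.92478505e-06]), 'ee_pos': array([ 185.64318811, -596.34926633,  403.4429708 ]), 'tcp_rot': array([-1.13024815e-03,  9.88638291e-01,  1.50309827e-01, -9.32890548e-05]), 'ft_force': array([-0.4241399 ,  0.25030384, -0.30323649]), 'wrist_torque': array([0.0544721 , 0.01830449, 0.0409472 ]), 'grasp_force': 0.0, 'finger_gap': 1.0023544384219558}
scene {'fx': 420.7009093367519, 'fy': 420.7009093367519, 'cx': 315.350607452861, 'cy': 211.3781548630204, 'k1': -0.08277922207216262, 'origin': array([ -82.57169459, -856.89660768,  715.32315828]), 'attitude': array([-0.45672364,  0.831506  , -0.28129745,  0.144475  ])}
top {'fx': 401.94551586209116, 'fy': 401.94551586209116, 'cx': 317.3096016098899, 'cy': 198.98103871513, 
[... 1231 characters left out ...]
47)]
top guide [(array([529., -64.,  13.]), 0.81)]
top knob [(array([ 505., -166.,   60.]), 0.59)]
top knob_grip [(array([ 502., -167.,   64.]), 0.56)]
top stop_face [(array([ 535., -102.,   36.]), 0.64)]
top fence_foot [(array([524., -64.,  11.]), 0.9)]
top tile_center [(array([544., 216.,  94.]), 0.9), (array([351., -32.,  15.]), 0.83), (array([ 340., -242.,   12.]), 0.67), (array([ 537., -100.,   34.]), 0.66)]
top easel [(array([522., 206.,  11.]), 0.84), (array([525., -62.,  10.]), 0.33)]
top wedge_mid [(array([658., 311.,   9.]), 0.89)]
top offcut_big_mid [(array([ 537., -101.,   33.]), 0.61), (array([692., 104.,  24.]), 0.59)]
top offcut_small_mid [(array([ 442., -384.,   19.]), 0.46)]
```

View pics/top.png

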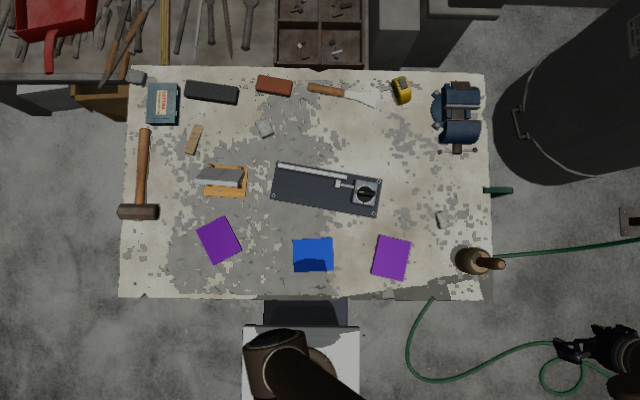

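View pics/scene.png

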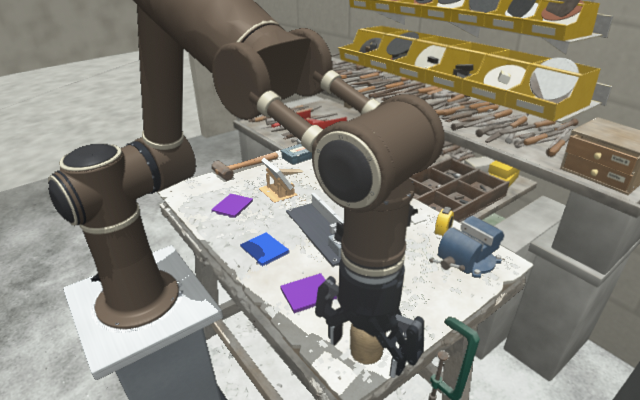

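The top view shows the guide with its fence on the far (+x) side, the knob at (366,193) and the stop at (345,184). The white tile is on the easel at (222,177); the blue and purple plates at (218,240), (313,254) and (391,257) are decoys lying flat. Next I'll fit the poses from the depth image.

Run:
```python
from h import *
z=np.load('top.npz');im,d=z['im'],z['d'];C=cloud('top',d)
c=np.vstack([im[150:225,185:285]]);a=cv2.resize(im[150:225,185:295],None,fx=7,fy=7,interpolation=cv2.INTER_CUBIC)[:,:770]
b=cv2.resize(im[150:225,265:390],None,fx=6,fy=6,interpolation=cv2.INTER_CUBIC)
cv2.imwrite('pics/crop1.png',cv2.resize(np.vstack([cv2.resize(a,(750,450)),b]),(500,600)))
def sel(u0,u1,v0,v1,z0,z1):
    m=np.zeros(d.shape,bool);m[v0:v1,u0:u1]=1;m&=(d>0)&(C[...,2]>z0)&(C[...,2]<z1);return C[m]
print('bench z',np.median(C[200:220,130:180,2]))
bd=sel(262,392,155,225,7,20);print('bed',len(bd),bd[:,2].mean(),cv2.minAreaRect(bd[:,:2].astype('f4')))
f=sel(265,352,155,200,46,62);print('fence',len(f),f[:,2].mean(),cv2.minAreaRect(f[:,:2].astype('f4')))
k=sel(350,385,175,215,80,100);print('knob bar',len(k),k.mean(0),cv2.minAreaRect(k[:,:2].astype('f4')))
k=sel(350,385,175,215,52,100);print('knob',len(k),k.mean(0),cv2.minAreaRect(k[:,:2].astype('f4')))
h=sel(340,392,165,225,42,50);print('housing',len(h),h[:,2].mean(),cv2.minAreaRect(h[:,:2].astype('f4')))
t=sel(190,255,155,205,15,140);print('easel/tile',len(t),t[:,2].max())
w=sel(190,255,160,190,40,140)
hsv=cv2.cvtColor(im,cv2.COLOR_BGR2HSV)
m=np.zeros(d.shape,bool);m[155:205,190:255]=1;m&=(hsv[...,1]<60)&(C[...,2]>30)
P=C[m];c0=P.mean(0);U,S,V=np.linalg.svd(P-c0);print('tile',len(P),c0,S,V[2],cv2.minAreaRect(P[:,:2].astype('f4')),P.min(0),P.max(0))
e=sel(190,260,155,210,4,13);m2=np.zeros(d.shape,bool);m2[155:210,190:260]=1;m2&=(hsv[...,1]>100)&(C[...,2]>3)&(C[...,2]<14)
e=C[m2];print('foot',len(e),cv2.minAreaRect(e[:,:2].astype('f4')))
m2=np.zeros(d.shape,bool);m2[155:210,190:260]=1;m2&=(hsv[...,1]>100)&(C[...,2]>3);e=C[m2];print('wood',len(e),cv2.minAreaRect(e[:,:2].astype('f4')))
```

```text
bench z 18.301501797180208
bed 3390 11.761454367627493 ((526.1785278320312, -52.65388488769531), (193.51840209960938, 335.2718200683594), 0.7727140784263611)
fence 325 53.472663940733206 ((571.0637817382812, -25.94116973876953), (187.59719848632812, 12.533470153808594), 80.43293762207031)
knob bar 97 [ 510.57993333 -166.74509815   87.5799886 ] ((511.0157470703125, -166.91612243652344), (44.088523864746094, 14.228461265563965), 84.93903350830078)
knob 220 [ 509.51099221 -166.14498247   70.90559142] ((511.7190856933594, -166.93099975585938), (41.38756561279297, 42.51203918457031), 45.61687088012695)
housing 304 46.22720413370782 ((519.6390991210938, -147.18478393554688), (103.36681365966797, 65.99678802490234), 79.93852996826172)
easel/tile 846 117.9209957505741
tile 771 [543.23640555 212.8298798   98.66130576] [3278.63396922  904.82375037  342.52639426] [0.98329149 0.02000999 0.18093491] ((499.218505859375, 110.70372772216797), (353.3589172363281, 88.68903350830078), 65.4897232055664) [385.5733544  -31.65799709  35.64406195] [ 579.30982147  273.46025913 1117.30359698]
foot 546 ((546.07177734375, 216.39027404785156), (116.3846664428711, 87.2364273071289), 86.00518035888672)
wood 604 ((502.1425476074219, 107.1064453125), (344.27142333984375, 113.37107849121094), 68.19510650634766)
```

View pics/crop1.png

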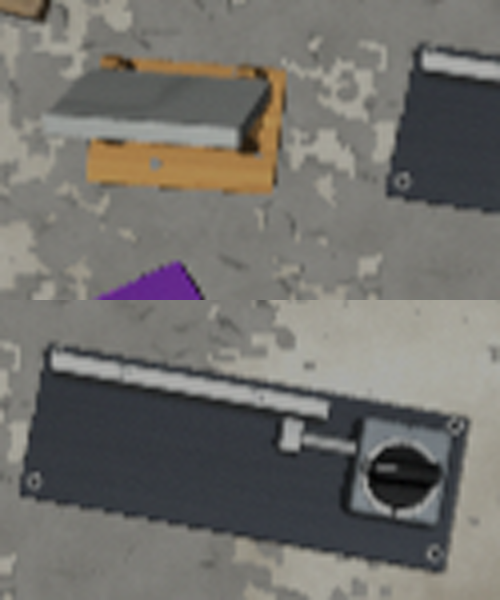

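The guide fit is consistent: yaw is about -9.7° and the origin about (529,-64). The knob axis is at (511,-167), and its steel line points to world +y, so it sits about 3 clicks from home. The tile leans towards world -x. I'll move above the knob and look again with the wrist camera.

```bash
cat >> h.py <<'E'
def plan(pos,x,z):
    "delta to TCP pos with tool x-axis ~x and z-axis z: shift in present tool axes (cm), then rotvec (deg)"
    s=robot.get_state();M=rot(s['tcp_rot']).as_matrix();z=np.array(z,float);z/=np.linalg.norm(z);x=np.array(x,float);x-=z*(x@z);x/=np.linalg.norm(x)
    G=np.stack([x,np.cross(z,x),z],1);D=M.T@(np.array(pos)-s['ee_pos']);w=R.from_matrix(M.T@G).as_rotvec(degrees=True)
    print('shift cm',np.round(D/10,2),'rows',np.linalg.norm(D)/41.7,'turn',np.round(w,2),'rows',np.linalg.norm(w)/7.16)
def yaw(a): a=np.radians(a);return [np.cos(a),np.sin(a),0]
E
python3 - <<'E'
from h import *
plan([511-0,-167,330],yaw(80.3),[0,0,-1])
E
```

```text
shift cm [ 43.83 -31.37   7.47] rows 13.048324928836665 turn [ -0.    -0.   -63.01] rows 8.800004244943041
```

Call:
carry_out --increments '[{"dx":3.1,"dy":-2.2,"dz":0.5},{"dx":3.1,"dy":-2.2,"dz":0.5},{"dx":3.1,"dy":-2.2,"dz":0.5},{"dx":3.1,"dy":-2.2,"dz":0.5},{"dx":3.1,"dy":-2.2,"dz":0.5},{"dx":3.1,"dy":-2.2,"dz":0.5},{"dx":3.1,"dy":-2.2,"dz":0.5},{"dx":3.1,"dy":-2.2,"dz":0.5}]' --claw 4.0 --squeeze 40

```text
validation failed for argument at $.in...
```

Call:
carry_out --increments '[{"dx":3.1,"dy":-2.2,"dz":0.5},{"dx":3.1,"dy":-2.2,"dz":0.5},{"dx":3.1,"dy":-2.2,"dz":0.5},{"dx":3.1,"dy":-2.2,"dz":0.5},{"dx":3.1,"dy":-2.2,"dz":0.5},{"dx":3.1,"dy":-2.2,"dz":0.5},{"wz":-7},{"wz":-7}]'

```text
validation failed for argument at $.in...
```

Call:
carry_out --increments '[{"wz":-7},{"wz":-7},{"wz":-7},{"wz":-7},{"wz":-7},{"wz":-7},{"wz":-7},{}]'

```text
validation failed for argument at $.in...
```

Run:
```python
from h import *
s=robot.get_state();im,d=viewer.get_image('wrist');C=cloud('wrist',d,s)
np.savez('w1',im=im,d=d,C=C);cv2.imwrite('pics/w1.png',im)
print(s['clock'],s['ee_pos'],s['joints'],s['finger_gap'])
print([(r['xyz'],r['confidence']) for r in viewer.search_frame('wrist','knob_grip')])
near=np.hypot(C[...,0]-511,C[...,1]+167)<45
for z0,z1 in [(83,97),(50,62)]:
    m=near&(d>0)&(C[...,2]>z0)&(C[...,2]<z1);P=C[m]
    if len(P): print(z0,len(P),P.mean(0),cv2.minAreaRect(P[:,:2].astype('f4')))
plan([511,-167,330],yaw(80.3),[0,0,-1])
```

```text
1.1 [ 185.75630419 -596.77039828  404.66752339] [-1.33868530e+00  3.08117130e-01  1.63378705e+00 -1.25673407e-05
  1.19970591e+00 -6.96862223e-02] 1.0000930234343632
[]
shift cm [ 43.83 -31.37   7.47] rows 13.048188528426575 turn [ -0.     0.   -63.01] rows 8.799865066745877
```

View pics/w1.png

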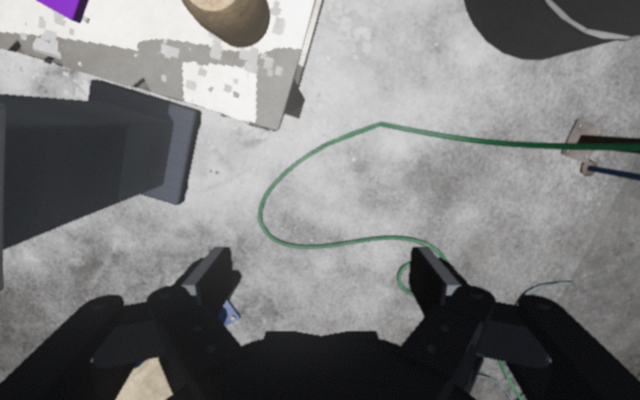

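The calls were refused, so the arm is still at its start and the picture shows only the floor. Rows probably need all six keys.

Call:
carry_out --increments '[{"dx":3.1,"dy":-2.2,"dz":0.5,"wx":0,"wy":0,"wz":0},{"dx":3.1,"dy":-2.2,"dz":0.5,"wx":0,"wy":0,"wz":0},{"dx":3.1,"dy":-2.2,"dz":0.5,"wx":0,"wy":0,"wz":0},{"dx":3.1,"dy":-2.2,"dz":0.5,"wx":0,"wy":0,"wz":0},{"dx":3.1,"dy":-2.2,"dz":0.5,"wx":0,"wy":0,"wz":0},{"dx":3.1,"dy":-2.2,"dz":0.5,"wx":0,"wy":0,"wz":0},{"dx":3.1,"dy":-2.2,"dz":0.5,"wx":0,"wy":0,"wz":0},{"dx":3.1,"dy":-2.2,"dz":0.5,"wx":0,"wy":0,"wz":0}]' --claw 4.0 --squeeze 40

```text
clock: 1.87
ee_pos: [370.8, -354.1, 365.5]
tcp_rot: [0.001, 0.989, 0.15, 0.001]
ft_force: [0.6, 0.6, -0.5]
finger_gap: 0.465
grasp_force: 0.0
```

Call:
carry_out --increments '[{"dx":3.1,"dy":-2.2,"dz":0.5,"wx":0,"wy":0,"wz":0},{"dx":3.1,"dy":-2.2,"dz":0.5,"wx":0,"wy":0,"wz":0},{"dx":3.1,"dy":-2.2,"dz":0.5,"wx":0,"wy":0,"wz":0},{"dx":3.1,"dy":-2.2,"dz":0.5,"wx":0,"wy":0,"wz":0},{"dx":3.1,"dy":-2.2,"dz":0.5,"wx":0,"wy":0,"wz":0},{"dx":3.1,"dy":-2.2,"dz":0.5,"wx":0,"wy":0,"wz":0},{"dx":0,"dy":0,"dz":0,"wx":0,"wy":0,"wz":-7},{"dx":0,"dy":0,"dz":0,"wx":0,"wy":0,"wz":-7}]'

```text
clock: 2.53
ee_pos: [509.8, -171.4, 334.4]
tcp_rot: [-0.0, 0.962, 0.275, -0.0]
ft_force: [-0.9, 0.4, -0.1]
finger_gap: 0.469
grasp_force: 0.0
```

Call:
carry_out --increments '[{"dx":0,"dy":0,"dz":0,"wx":0,"wy":0,"wz":-7},{"dx":0,"dy":0,"dz":0,"wx":0,"wy":0,"wz":-7},{"dx":0,"dy":0,"dz":0,"wx":0,"wy":0,"wz":-7},{"dx":0,"dy":0,"dz":0,"wx":0,"wy":0,"wz":-7},{"dx":0,"dy":0,"dz":0,"wx":0,"wy":0,"wz":-7},{"dx":0,"dy":0,"dz":0,"wx":0,"wy":0,"wz":-7},{"dx":0,"dy":0,"dz":0,"wx":0,"wy":0,"wz":-7},{"dx":0,"dy":0,"dz":0,"wx":0,"wy":0,"wz":0}]'

```text
clock: 3.2
ee_pos: [508.6, -173.7, 334.8]
tcp_rot: [0.0, 0.764, 0.646, 0.0]
ft_force: [0.5, 0.5, 0.0]
finger_gap: 0.471
grasp_force: 0.0
```

```bash
cat > look.py <<'E'
from h import *
import sys
s=robot.get_state();im,d=viewer.get_image('wrist');C=cloud('wrist',d,s)
n=sys.argv[1];np.savez(n,im=im,d=d,C=C);cv2.imwrite(f'pics/{n}.png',im)
print(s['clock'],s['ee_pos'],s['joints'],s['finger_gap'])
E
python3 look.py w2
python3 - <<'E'
from h import *
z=np.load('w2.npz');C,d=z['C'],z['d']
print([(r['xyz'],r['confidence']) for r in viewer.search_frame('wrist','knob_grip')])
near=np.hypot(C[...,0]-511,C[...,1]+167)<45
for z0,z1 in [(83,97),(50,62)]:
    m=near&(d>0)&(C[...,2]>z0)&(C[...,2]<z1);P=C[m]
    if len(P): print(z0,len(P),P.mean(0),cv2.minAreaRect(P[:,:2].astype('f4')))
plan([511,-167,330],yaw(80.3),[0,0,-1])
E
```

```text
3.2 [ 508.63178669 -173.69868912  334.82118532] [-4.10106138e-01  2.20912216e-01  1.89865800e+00 -3.67202121e-06
  1.02175113e+00 -2.42671437e-01] 0.4705888318775957
[([512.8, -98.0, 11.7], 0.41)]
83 1009 [ 509.72356829 -164.1752219    86.7823256 ] ((509.5533142089844, -165.36685180664062), (43.828853607177734, 13.97215461730957), 84.22832489013672)
50 1100 [ 510.26369311 -163.96547008   55.10986074] ((509.82232666015625, -164.1026611328125), (41.34846496582031, 43.22113037109375), 82.3248062133789)
shift cm [0.7  0.12 0.48] rows 0.2052166365039527 turn [ 0.01  0.   -0.19] rows 0.025997737904417974
```

View pics/w2.png

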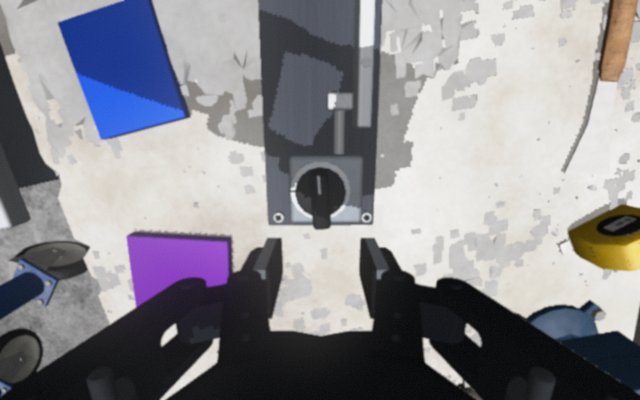

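The wrist view shows the knob at (320,190), with its steel line pointing up the picture and the stop at (340,101). It agrees with the top view within 2 mm: knob axis about (510,-165.8), bar at about 83.5°. I'll line up on that and go down.

Run:
```python
from h import *
plan([510,-165.8,234],yaw(83),[0,0,-1])
z=np.load('w2.npz');C,d=z['C'],z['d']
m=(d>0)&(C[...,2]>48)&(C[...,2]<60)&(C[...,0]>530)&(C[...,0]<600)&(C[...,1]>-115)&(C[...,1]<60)
P=C[m];print(len(P),cv2.minAreaRect(P[:,:2].astype('f4')),P[:,1].min(),P[:,1].max())
```

```text
shift cm [ 0.8  -0.   10.08] rows 2.4240649767695426 turn [ 0.01  0.   -2.89] rows 0.4030396184251099
1935 ((562.306640625, -70.1497573852539), (92.49861907958984, 12.787491798400879), 80.68122100830078) -114.95833395608356 -23.74174656483177
```

Call:
carry_out --increments '[{"dx":0.8,"dy":0,"dz":0,"wx":0,"wy":0,"wz":-2.9},{"dx":0,"dy":0,"dz":3,"wx":0,"wy":0,"wz":0},{"dx":0,"dy":0,"dz":3,"wx":0,"wy":0,"wz":0},{"dx":0,"dy":0,"dz":2,"wx":0,"wy":0,"wz":0},{"dx":0,"dy":0,"dz":1.2,"wx":0,"wy":0,"wz":0},{"dx":0,"dy":0,"dz":0.8,"wx":0,"wy":0,"wz":0},{"dx":0,"dy":0,"dz":0,"wx":0,"wy":0,"wz":0}]'

```text
clock: 3.88
ee_pos: [509.4, -165.6, 233.2]
tcp_rot: [-0.001, 0.748, 0.663, -0.001]
ft_force: [-0.3, 0.1, -1.0]
finger_gap: 0.469
grasp_force: 0.0
```

Call:
carry_out --increments '[{"dx":0,"dy":0,"dz":0,"wx":0,"wy":0,"wz":0},{"dx":0,"dy":0,"dz":0,"wx":0,"wy":0,"wz":0},{"dx":0,"dy":0,"dz":0,"wx":0,"wy":0,"wz":0},{"dx":0,"dy":0,"dz":0,"wx":0,"wy":0,"wz":0},{"dx":0,"dy":0,"dz":0,"wx":0,"wy":0,"wz":0},{"dx":0,"dy":0,"dz":0,"wx":0,"wy":0,"wz":0}]' --claw 1.0

```text
clock: 4.38
ee_pos: [509.8, -165.9, 236.2]
tcp_rot: [-0.0, 0.748, 0.664, -0.0]
ft_force: [-4.3, 1.0, 4.7]
finger_gap: 0.156
grasp_force: 40.6
```

```bash
cat > st.py <<'E'
from h import *
s=robot.get_state();M=rot(s['tcp_rot']).as_matrix()
print(s['clock'],np.round(s['ee_pos'],1),'yaw',round(float(np.degrees(np.arctan2(M[1,0],M[0,0]))),2),'z',np.round(M[:,2],3),'F',np.round(s['ft_force'],1),'T',np.round(s['wrist_torque'],3),'gap',round(s['finger_gap']*85.4,1),'grip',round(s['grasp_force'],1),'j6',round(s['joints'][5],2))
E
python3 st.py
```

```text
4.3833 [ 509.8 -165.9  236.2] yaw 83.15 z [-0.001 -0.    -1.   ] F [-4.3  1.   4.7] T [-0.013  0.731 -0.189] gap 13.3 grip 40.6 j6 -0.28
```

Gripped. Winding anticlockwise now.

Call:
carry_out --increments '[{"dx":0,"dy":0,"dz":0,"wx":0,"wy":0,"wz":-5},{"dx":0,"dy":0,"dz":0,"wx":0,"wy":0,"wz":-5},{"dx":0,"dy":0,"dz":0,"wx":0,"wy":0,"wz":-5},{"dx":0,"dy":0,"dz":0,"wx":0,"wy":0,"wz":-5},{"dx":0,"dy":0,"dz":0,"wx":0,"wy":0,"wz":-5},{"dx":0,"dy":0,"dz":0,"wx":0,"wy":0,"wz":-5},{"dx":0,"dy":0,"dz":0,"wx":0,"wy":0,"wz":-5},{"dx":0,"dy":0,"dz":0,"wx":0,"wy":0,"wz":-5}]'

```text
clock: 5.05
ee_pos: [509.6, -165.9, 236.1]
tcp_rot: [-0.0, 0.474, 0.881, -0.0]
ft_force: [-4.2, -0.5, 6.2]
finger_gap: 0.155
grasp_force: 40.7
```

```bash
python3 st.py
```

```text
5.05 [ 509.6 -165.9  236.1] yaw 123.41 z [-0.001 -0.    -1.   ] F [-4.2 -0.5  6.2] T [ 0.077  0.839 -0.094] gap 13.2 grip 40.7 j6 -0.98
```

Call:
carry_out --increments '[{"dx":0,"dy":0,"dz":0,"wx":0,"wy":0,"wz":-5},{"dx":0,"dy":0,"dz":0,"wx":0,"wy":0,"wz":-5},{"dx":0,"dy":0,"dz":0,"wx":0,"wy":0,"wz":-5},{"dx":0,"dy":0,"dz":0,"wx":0,"wy":0,"wz":-5},{"dx":0,"dy":0,"dz":0,"wx":0,"wy":0,"wz":-5},{"dx":0,"dy":0,"dz":0,"wx":0,"wy":0,"wz":-5},{"dx":0,"dy":0,"dz":0,"wx":0,"wy":0,"wz":-5}]'

```text
clock: 5.63
ee_pos: [509.5, -166.1, 236.1]
tcp_rot: [-0.001, 0.187, 0.982, -0.0]
ft_force: [-4.4, -0.9, 7.3]
finger_gap: 0.157
grasp_force: 40.6
```

```bash
python3 st.py
```

```text
5.6333 [ 509.5 -166.1  236.1] yaw 158.43 z [-0.002 -0.    -1.   ] F [-4.4 -0.9  7.3] T [ 0.053  0.895 -0.086] gap 13.4 grip 40.6 j6 -1.59
```

Call:
carry_out --increments '[{"dx":0,"dy":0,"dz":0,"wx":0,"wy":0,"wz":-4},{"dx":0,"dy":0,"dz":0,"wx":0,"wy":0,"wz":-4},{"dx":0,"dy":0,"dz":0,"wx":0,"wy":0,"wz":-3},{"dx":0,"dy":0,"dz":0,"wx":0,"wy":0,"wz":0}]'

```text
clock: 5.97
ee_pos: [509.5, -166.1, 236.1]
tcp_rot: [-0.001, 0.093, 0.996, -0.0]
ft_force: [-5.3, -0.7, 6.7]
finger_gap: 0.154
grasp_force: 40.6
```

```bash
python3 st.py
```

```text
5.9667 [ 509.5 -166.1  236.1] yaw 169.35 z [-0.002 -0.    -1.   ] F [-5.3 -0.7  6.7] T [0.149 0.88  0.144] gap 13.2 grip 40.6 j6 -1.78
```

Call:
carry_out --increments '[{"dx":0,"dy":0,"dz":0,"wx":0,"wy":0,"wz":-3},{"dx":0,"dy":0,"dz":0,"wx":0,"wy":0,"wz":0}]'

```text
clock: 6.13
ee_pos: [509.5, -166.1, 236.1]
tcp_rot: [-0.001, 0.068, 0.998, -0.0]
ft_force: [-4.9, -0.3, 7.1]
finger_gap: 0.154
grasp_force: 40.9
```

```bash
python3 st.py
```

```text
6.1333 [ 509.5 -166.1  236.1] yaw 172.21 z [-0.002 -0.    -1.   ] F [-4.9 -0.3  7.1] T [-0.097  1.016 -0.295] gap 13.2 grip 40.9 j6 -1.83
```

Call:
carry_out --increments '[{"dx":0,"dy":0,"dz":0,"wx":0,"wy":0,"wz":-3},{"dx":0,"dy":0,"dz":0,"wx":0,"wy":0,"wz":0}]'

```text
clock: 6.3
ee_pos: [509.4, -166.3, 236.2]
tcp_rot: [-0.001, 0.044, 0.999, 0.0]
ft_force: [-5.8, -0.5, 7.5]
finger_gap: 0.154
grasp_force: 60.9
```

```bash
python3 st.py
```

```text
6.3 [ 509.4 -166.3  236.2] yaw 174.9 z [-0.001  0.001 -1.   ] F [-5.8 -0.5  7.5] T [-0.272  1.081 -1.505] gap 13.2 grip 60.9 j6 -1.88
```

The torque reached -1.5 N·m at the end stop, at tool yaw about 172°, so home is about 170.7°. Now four clicks clockwise, reading the torque before and after each crest.

Call:
carry_out --increments '[{"dx":0,"dy":0,"dz":0,"wx":0,"wy":0,"wz":4},{"dx":0,"dy":0,"dz":0,"wx":0,"wy":0,"wz":0}]'

```text
clock: 6.47
ee_pos: [509.5, -166.2, 236.1]
tcp_rot: [-0.001, 0.078, 0.997, -0.0]
ft_force: [-5.6, -0.4, 6.2]
finger_gap: 0.156
grasp_force: 40.6
```

```bash
python3 st.py
```

```text
6.4667 [ 509.5 -166.2  236.1] yaw 171.04 z [-0.002 -0.    -1.   ] F [-5.6 -0.4  6.2] T [ 0.069  0.889 -0.079] gap 13.3 grip 40.6 j6 -1.81
```

Call:
carry_out --increments '[{"dx":0,"dy":0,"dz":0,"wx":0,"wy":0,"wz":5},{"dx":0,"dy":0,"dz":0,"wx":0,"wy":0,"wz":5},{"dx":0,"dy":0,"dz":0,"wx":0,"wy":0,"wz":0}]'

```text
clock: 6.72
ee_pos: [509.5, -166.1, 236.1]
tcp_rot: [-0.001, 0.165, 0.986, -0.0]
ft_force: [-5.6, -1.0, 5.2]
finger_gap: 0.156
grasp_force: 40.6
```

```bash
python3 st.py
```

```text
6.7167 [ 509.5 -166.1  236.1] yaw 161.05 z [-0.002 -0.001 -1.   ] F [-5.6 -1.   5.2] T [0.036 0.879 0.03 ] gap 13.3 grip 40.6 j6 -1.64
```

Call:
carry_out --increments '[{"dx":0,"dy":0,"dz":0,"wx":0,"wy":0,"wz":5},{"dx":0,"dy":0,"dz":0,"wx":0,"wy":0,"wz":5},{"dx":0,"dy":0,"dz":0,"wx":0,"wy":0,"wz":0}]'

```text
clock: 6.97
ee_pos: [509.5, -166.0, 236.1]
tcp_rot: [-0.001, 0.25, 0.968, -0.0]
ft_force: [-5.3, -0.9, 6.0]
finger_gap: 0.154
grasp_force: 40.6
```

```bash
python3 st.py
```

```text
6.9667 [ 509.5 -166.   236.1] yaw 151.03 z [-0.001 -0.    -1.   ] F [-5.3 -0.9  6. ] T [ 0.044  0.88  -0.002] gap 13.2 grip 40.6 j6 -1.46
```

Call:
carry_out --increments '[{"dx":0,"dy":0,"dz":0,"wx":0,"wy":0,"wz":5},{"dx":0,"dy":0,"dz":0,"wx":0,"wy":0,"wz":5},{"dx":0,"dy":0,"dz":0,"wx":0,"wy":0,"wz":0}]'

```text
clock: 7.22
ee_pos: [509.5, -166.0, 236.1]
tcp_rot: [-0.001, 0.334, 0.943, -0.0]
ft_force: [-5.6, -0.2, 5.5]
finger_gap: 0.158
grasp_force: 40.6
```

```bash
python3 st.py
```

```text
7.2167 [ 509.5 -166.   236.1] yaw 141.03 z [-0.001 -0.    -1.   ] F [-5.6 -0.2  5.5] T [-0.048  0.853 -0.102] gap 13.5 grip 40.6 j6 -1.29
```

Click 1 is through. Clicks 2 to 4 follow.

Call:
carry_out --increments '[{"dx":0,"dy":0,"dz":0,"wx":0,"wy":0,"wz":5},{"dx":0,"dy":0,"dz":0,"wx":0,"wy":0,"wz":5},{"dx":0,"dy":0,"dz":0,"wx":0,"wy":0,"wz":0}]'

```text
clock: 7.47
ee_pos: [509.6, -166.0, 236.1]
tcp_rot: [-0.001, 0.414, 0.91, -0.0]
ft_force: [-4.9, -0.7, 4.6]
finger_gap: 0.156
grasp_force: 40.6
```

```bash
python3 st.py
```

```text
7.4667 [ 509.6 -166.   236.1] yaw 131.06 z [-0.001 -0.    -1.   ] F [-4.9 -0.7  4.6] T [0.036 0.866 0.014] gap 13.3 grip 40.6 j6 -1.11
```

Call:
carry_out --increments '[{"dx":0,"dy":0,"dz":0,"wx":0,"wy":0,"wz":5},{"dx":0,"dy":0,"dz":0,"wx":0,"wy":0,"wz":5},{"dx":0,"dy":0,"dz":0,"wx":0,"wy":0,"wz":0}]'

```text
clock: 7.72
ee_pos: [509.6, -166.0, 236.1]
tcp_rot: [-0.0, 0.492, 0.87, -0.0]
ft_force: [-4.2, 1.0, 5.1]
finger_gap: 0.154
grasp_force: 40.6
```

```bash
python3 st.py
```

```text
7.7167 [ 509.6 -166.   236.1] yaw 121.02 z [-0.001 -0.    -1.   ] F [-4.2  1.   5.1] T [-0.001  0.815 -0.168] gap 13.2 grip 40.6 j6 -0.94
```

Call:
carry_out --increments '[{"dx":0,"dy":0,"dz":0,"wx":0,"wy":0,"wz":5},{"dx":0,"dy":0,"dz":0,"wx":0,"wy":0,"wz":5},{"dx":0,"dy":0,"dz":0,"wx":0,"wy":0,"wz":0}]'

```text
clock: 7.97
ee_pos: [509.6, -166.0, 236.1]
tcp_rot: [-0.0, 0.566, 0.824, -0.0]
ft_force: [-5.2, 1.3, 5.4]
finger_gap: 0.159
grasp_force: 40.5
```

```bash
python3 st.py
```

```text
7.9667 [ 509.6 -166.   236.1] yaw 111.03 z [-0.001 -0.    -1.   ] F [-5.2  1.3  5.4] T [-0.029  0.804 -0.075] gap 13.6 grip 40.5 j6 -0.76
```

Call:
carry_out --increments '[{"dx":0,"dy":0,"dz":0,"wx":0,"wy":0,"wz":5},{"dx":0,"dy":0,"dz":0,"wx":0,"wy":0,"wz":5},{"dx":0,"dy":0,"dz":0,"wx":0,"wy":0,"wz":0}]'

```text
clock: 8.22
ee_pos: [509.7, -165.9, 236.1]
tcp_rot: [-0.0, 0.636, 0.772, -0.0]
ft_force: [-3.7, 1.3, 5.2]
finger_gap: 0.159
grasp_force: 40.5
```

```bash
python3 st.py
```

```text
8.2167 [ 509.7 -165.9  236.1] yaw 101.05 z [-0.001 -0.    -1.   ] F [-3.7  1.3  5.2] T [0.1   0.778 0.08 ] gap 13.6 grip 40.5 j6 -0.59
```

Call:
carry_out --increments '[{"dx":0,"dy":0,"dz":0,"wx":0,"wy":0,"wz":5},{"dx":0,"dy":0,"dz":0,"wx":0,"wy":0,"wz":5},{"dx":0,"dy":0,"dz":0,"wx":0,"wy":0,"wz":0}]'

```text
clock: 8.47
ee_pos: [509.7, -165.9, 236.1]
tcp_rot: [-0.0, 0.701, 0.713, -0.0]
ft_force: [-3.4, 0.4, 5.0]
finger_gap: 0.154
grasp_force: 40.5
```

```bash
python3 st.py
```

```text
8.4667 [ 509.7 -165.9  236.1] yaw 91.02 z [-0.001 -0.    -1.   ] F [-3.4  0.4  5. ] T [-0.007  0.831 -0.049] gap 13.1 grip 40.5 j6 -0.41
```

Call:
carry_out --increments '[{"dx":0,"dy":0,"dz":0,"wx":0,"wy":0,"wz":5},{"dx":0,"dy":0,"dz":0,"wx":0,"wy":0,"wz":5},{"dx":0,"dy":0,"dz":0,"wx":0,"wy":0,"wz":0}]'

```text
clock: 8.72
ee_pos: [509.7, -166.0, 236.1]
tcp_rot: [-0.0, 0.76, 0.65, -0.0]
ft_force: [-4.0, 0.2, 5.4]
finger_gap: 0.155
grasp_force: 40.5
```

```bash
python3 st.py
```

```text
8.7167 [ 509.7 -166.   236.1] yaw 81.03 z [-0.001 -0.    -1.   ] F [-4.   0.2  5.4] T [ 0.085  0.743 -0.062] gap 13.2 grip 40.5 j6 -0.24
```

Call:
carry_out --increments '[{"dx":0,"dy":0,"dz":0,"wx":0,"wy":0,"wz":5},{"dx":0,"dy":0,"dz":0,"wx":0,"wy":0,"wz":5},{"dx":0,"dy":0,"dz":0,"wx":0,"wy":0,"wz":0}]'

```text
clock: 8.97
ee_pos: [509.8, -165.9, 236.1]
tcp_rot: [0.0, 0.814, 0.581, -0.0]
ft_force: [-4.8, -0.0, 5.6]
finger_gap: 0.154
grasp_force: 40.5
```

```bash
python3 st.py
```

```text
8.9667 [ 509.8 -165.9  236.1] yaw 71.05 z [-0.001 -0.    -1.   ] F [-4.8 -0.   5.6] T [0.051 0.762 0.036] gap 13.1 grip 40.5 j6 -0.06
```

Call:
carry_out --increments '[{"dx":0,"dy":0,"dz":0,"wx":0,"wy":0,"wz":5},{"dx":0,"dy":0,"dz":0,"wx":0,"wy":0,"wz":5},{"dx":0,"dy":0,"dz":0,"wx":0,"wy":0,"wz":0}]'

```text
clock: 9.22
ee_pos: [509.8, -166.0, 236.1]
tcp_rot: [0.0, 0.861, 0.508, -0.0]
ft_force: [-4.0, 0.5, 5.6]
finger_gap: 0.158
grasp_force: 40.5
```

```bash
python3 st.py
```

```text
9.2167 [ 509.8 -166.   236.1] yaw 61.05 z [-0. -0. -1.] F [-4.   0.5  5.6] T [ 0.008  0.849 -0.081] gap 13.5 grip 40.5 j6 0.11
```

The torque changes sign across each of the four crests. Last 10° to settle in click 4, then I'll open, rise and check.

Call:
carry_out --increments '[{"dx":0,"dy":0,"dz":0,"wx":0,"wy":0,"wz":5},{"dx":0,"dy":0,"dz":0,"wx":0,"wy":0,"wz":5},{"dx":0,"dy":0,"dz":0,"wx":0,"wy":0,"wz":0}]'

```text
clock: 9.47
ee_pos: [509.8, -166.0, 236.1]
tcp_rot: [0.0, 0.902, 0.431, -0.0]
ft_force: [-2.9, -0.2, 4.9]
finger_gap: 0.156
grasp_force: 40.5
```

```bash
python3 st.py
```

```text
9.4667 [ 509.8 -166.   236.1] yaw 51.07 z [-0. -0. -1.] F [-2.9 -0.2  4.9] T [ 0.005  0.805 -0.109] gap 13.3 grip 40.5 j6 0.28
```

Call:
carry_out --increments '[{"dx":0,"dy":0,"dz":0,"wx":0,"wy":0,"wz":0},{"dx":0,"dy":0,"dz":0,"wx":0,"wy":0,"wz":0},{"dx":0,"dy":0,"dz":0,"wx":0,"wy":0,"wz":0},{"dx":0,"dy":0,"dz":-0.5,"wx":0,"wy":0,"wz":0},{"dx":0,"dy":0,"dz":-2,"wx":0,"wy":0,"wz":0},{"dx":0,"dy":0,"dz":-3,"wx":0,"wy":0,"wz":0},{"dx":0,"dy":0,"dz":-3,"wx":0,"wy":0,"wz":0},{"dx":0,"dy":0,"dz":0,"wx":0,"wy":0,"wz":0}]' --claw 4.0

```text
clock: 10.13
ee_pos: [512.9, -166.9, 326.4]
tcp_rot: [0.005, 0.902, 0.432, 0.004]
ft_force: [1.2, -1.1, 1.2]
finger_gap: 0.468
grasp_force: 0.0
```

Call:
carry_out --increments '[{"dx":-1.5,"dy":-2.5,"dz":-2.5,"wx":0,"wy":0,"wz":0},{"dx":-1.5,"dy":-2.5,"dz":-2.5,"wx":0,"wy":0,"wz":0},{"dx":0,"dy":0,"dz":0,"wx":0,"wy":0,"wz":0}]'

```text
clock: 10.38
ee_pos: [450.4, -157.6, 373.1]
tcp_rot: [0.001, 0.902, 0.432, 0.001]
ft_force: [-0.0, 0.7, 1.0]
finger_gap: 0.469
grasp_force: 0.0
```

```bash
python3 look.py w3
python3 - <<'E'
from h import *
z=np.load('w3.npz');C,d=z['C'],z['d']
G=np.array([510,-165.8]);a=np.radians(-9.5);X=np.array([np.cos(a),np.sin(a)]);Y=np.array([-np.sin(a),np.cos(a)])
P=C[...,:2]-G;gx=P@X;gy=P@Y-105;zz=C[...,2];v=d>0
m=v&(np.hypot(gx,gy+105)<30)&(zz>81);Q=C[m];print('bar',len(Q),cv2.minAreaRect(Q[:,:2].astype('f4')) if len(Q)>5 else 0)
m=v&(gx>2)&(gx<28)&(gy>-60)&(gy<20)&(zz>33)&(zz<48);print('stop/rod',m.sum(),np.percentile(gy[m],[1,99]),gx[m].min(),gx[m].max(),np.median(zz[m]))
m=v&(gx>10)&(gx<60)&(gy>-60)&(gy<130)&(zz>48)&(zz<60);
if m.sum()>9:Q=C[m];print('fence',m.sum(),cv2.minAreaRect(Q[:,:2].astype('f4')),np.percentile(gx[m],[2,98]),np.percentile(gy[m],[1,99]),np.median(zz[m]))
E
```

```text
10.3833 [ 450.3771683  -157.57842545  373.13700421] [-4.27709085e-01  5.49378208e-02  2.00241692e+00 -5.72873702e-04
  1.08126599e+00  2.49857912e-01] 0.4689261762965134
bar 12311 ((506.8468017578125, -170.7910919189453), (50.6779899597168, 40.36670684814453), 19.125995635986328)
stop/rod 364 [-32.02536256 -18.14143061] 5.690916738117436 27.68485263392018 37.96284874075667
fence 1458 ((561.7783203125, -73.11493682861328), (90.025634765625, 12.928956031799316), 80.0591812133789) [29.84964908 41.55658438] [-49.02742325  36.2669214 ] 52.54475953524312
```

View pics/w3.png

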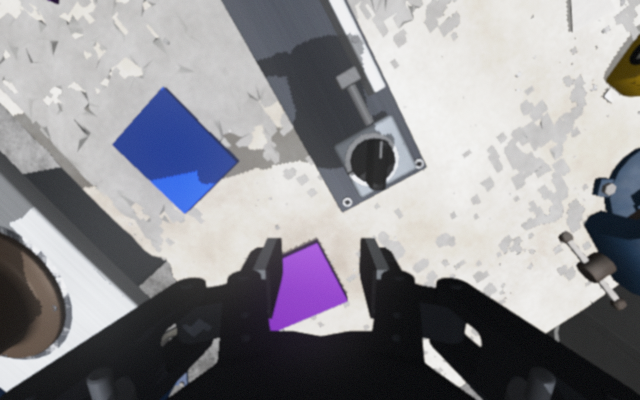

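The stop face is at the guide's y = -18.1 and the bar is at four clicks, so the knob is set. The picture shows the knob at (372,162) and the stop at (348,78). Next is a close look at the tile.

Run:
```python
from h import *
plan([470,205,370],yaw(86),[0,0,-1])
```

```text
shift cm [ 29.42 -21.33   0.14] rows 8.713666404538477 turn [ 3.000e-01  1.000e-02 -3.483e+01] rows 4.865284565614764
```

Call:
carry_out --increments '[{"dx":3.2,"dy":-2.3,"dz":0,"wx":0,"wy":0,"wz":0},{"dx":3.2,"dy":-2.3,"dz":0,"wx":0,"wy":0,"wz":0},{"dx":3.2,"dy":-2.3,"dz":0,"wx":0,"wy":0,"wz":0},{"dx":3.2,"dy":-2.3,"dz":0,"wx":0,"wy":0,"wz":0},{"dx":3.2,"dy":-2.3,"dz":0,"wx":0,"wy":0,"wz":0},{"dx":3.2,"dy":-2.3,"dz":0,"wx":0,"wy":0,"wz":0},{"dx":3.2,"dy":-2.3,"dz":0,"wx":0,"wy":0,"wz":0},{"dx":3.2,"dy":-2.3,"dz":0,"wx":0,"wy":0,"wz":0}]'

```text
clock: 11.1
ee_pos: [469.5, 159.3, 369.0]
tcp_rot: [0.0, 0.902, 0.432, 0.0]
ft_force: [1.0, -0.4, 1.0]
finger_gap: 0.47
grasp_force: 0.0
```

Call:
carry_out --increments '[{"dx":3.2,"dy":-2.3,"dz":0,"wx":0,"wy":0,"wz":0},{"dx":0,"dy":0,"dz":0,"wx":0,"wy":0,"wz":-7},{"dx":0,"dy":0,"dz":0,"wx":0,"wy":0,"wz":-7},{"dx":0,"dy":0,"dz":0,"wx":0,"wy":0,"wz":-7},{"dx":0,"dy":0,"dz":0,"wx":0,"wy":0,"wz":-7},{"dx":0,"dy":0,"dz":0,"wx":0,"wy":0,"wz":-7},{"dx":0,"dy":0,"dz":0,"wx":0,"wy":0,"wz":0}]'

```text
clock: 11.68
ee_pos: [471.8, 196.8, 368.7]
tcp_rot: [-0.0, 0.729, 0.684, -0.0]
ft_force: [0.2, -0.6, 0.0]
finger_gap: 0.467
grasp_force: 0.0
```

```bash
python3 look.py w4
python3 - <<'E'
from h import *
print([(np.round(r['xyz']),round(r['confidence'],2)) for r in viewer.search_frame('wrist','tile_center')])
z=np.load('w4.npz');C,d,im=z['C'],z['d'],z['im'];hsv=cv2.cvtColor(im,cv2.COLOR_BGR2HSV)
box=(d>0)&(abs(C[...,0]-545)<75)&(abs(C[...,1]-212)<90)
m=box&(C[...,2]>35)&(C[...,2]<135)&(hsv[...,1]<60)
P=C[m];print('tile px',len(P),P.min(0),P.max(0))
# planes by normals: RANSAC
rng=np.random.default_rng(0)
for it in range(3):
    best=None
    for _ in range(500):
        a,b,c=P[rng.choice(len(P),3,False)];n=np.cross(b-a,c-a);l=np.linalg.norm(n)
        if l<50: continue
        n/=l;i=abs((P-a)@n)<1.2
        if best is None or i.sum()>best.sum(): best=i
    Q=P[best];c0=Q.mean(0);V=np.linalg.svd(Q-c0,full_matrices=False)[2];n=V[2]*np.sign(V[2][2])
    print('plane',len(Q),c0,'n',n,'tilt',np.degrees(np.arccos(n[2])))
    # in-plane extents along horizontal axis and up axis
    h=np.cross([0,0,1],n);h/=np.linalg.norm(h);u=np.cross(n,h);A=(Q-c0)@h;B=(Q-c0)@u
    print('  h',h,'ext',np.percentile(A,[1,99]),'u',u,np.percentile(B,[1,99]))
    P=P[~best]
    if len(P)<100:break
m=box&(hsv[...,1]>100)&(C[...,2]>4)&(C[...,2]<13);E=C[m];print('foot',len(E),cv2.minAreaRect(E[:,:2].astype('f4')))
E
```

```text
11.6833 [471.80004824 196.84032871 368.73101594] [3.10001735e-01 1.28670303e-01 1.93125045e+00 2.36851188e-04
 1.08189354e+00 3.73870061e-01] 0.46699180082320296
[(array([538., 226., 109.]), 0.82), (array([308., -28.,  12.]), 0.7), (array([386., 235.,  12.]), 0.65)]
tile px 5369 [516.81659813 162.1318823   35.41666452] [590.02180843 274.27612987 114.95172407]
plane 3285 [549.03697736 220.49749065  84.71429117] n [ 0.85609738 -0.05837073  0.51350767] tilt 59.102242124111235
  h [ 0.06802442  0.99768366 -0.        ] ext [-55.62792527  50.86679378] u [-0.51231821  0.03493106  0.858085  ] [-52.51398632  34.26034658]
plane 1855 [525.49783358 221.99386798 109.66413813] n [-0.51585476  0.03883152  0.85579553] tilt 31.152267353791114
  h [-0.0750637  -0.99717874  0.        ] ext [-50.80822966  55.55863545] u [ 0.85338111 -0.06423918  0.51731423] [-5.73876474  5.5243459 ]
plane 110 [527.42222998 231.41799085 108.63821335] n [-0.4817333   0.03673187  0.87554771] tilt 28.890136619293564
  h [-0.07602869 -0.99710563  0.        ] ext [-42.80336519  64.90428925] u [ 0.87301355 -0.06656675  0.48313167] [-6.85576352  7.82813156]
foot 2564 ((545.5001220703125, 217.40191650390625), (111.38426971435547, 86.46037292480469), 86.40076446533203)
```

View pics/w4.png

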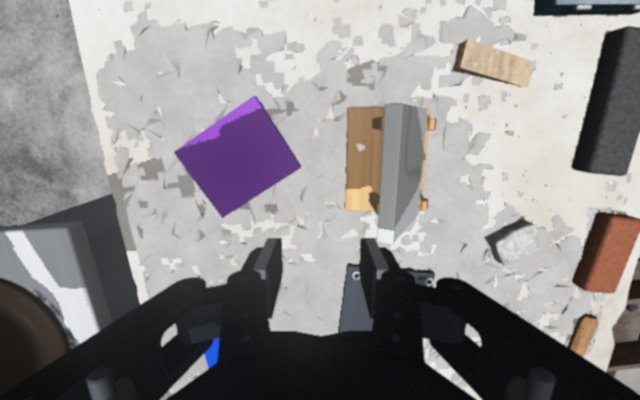

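The tile lies at (400,165) px. Its plane leans about 30.5° with the top towards -x, the easel yaw is -3.9°, and the top-edge centre is about (525.4,218.8,110.5). All of this matches the description. The wedge is at (495,62), one offcut at (515,240), and the purple decoy at (238,155) stays untouched.

```bash
cat >> h.py <<'E'
def tilt(lean,psi):
    a,b=np.radians(lean),np.radians(psi);x=np.array([np.cos(b),np.sin(b),0]);f=np.array([np.sin(b),-np.cos(b),0])
    return x,f*np.sin(a)-np.array([0,0,1])*np.cos(a)
E
python3 - <<'E'
from h import *
x,z=tilt(30.4,86.1);T=np.array([525.4,218.8,110.5]);G=T+20*z;print(G,z,G-155*z)
plan(G-245*z,x,z)
E
```

```text
[535.49723862 218.11163933  93.24972662] [ 0.50486193 -0.03441803 -0.86251367] [457.24363931 223.44643453 226.93934534]
shift cm [ 2.57 -6.18  6.44] rows 2.2278843512185826 turn [-3.042e+01  2.000e-02 -8.000e-02] rows 4.249055031190233
```

Call:
carry_out --increments '[{"dx":0.9,"dy":-2.1,"dz":2.1,"wx":0,"wy":0,"wz":0},{"dx":0.9,"dy":-2.1,"dz":2.1,"wx":0,"wy":0,"wz":0},{"dx":0.8,"dy":-2,"dz":2.2,"wx":0,"wy":0,"wz":0},{"dx":0,"dy":0,"dz":0,"wx":-7,"wy":0,"wz":0},{"dx":0,"dy":0,"dz":0,"wx":-7,"wy":0,"wz":0},{"dx":0,"dy":0,"dz":0,"wx":-7,"wy":0,"wz":0},{"dx":0,"dy":0,"dz":0,"wx":-7,"wy":0,"wz":0},{"dx":0,"dy":0,"dz":0,"wx":-2.4,"wy":0,"wz":0}]'

```text
clock: 12.45
ee_pos: [410.5, 226.4, 305.1]
tcp_rot: [0.189, 0.706, 0.659, 0.178]
ft_force: [0.3, -0.1, -0.9]
finger_gap: 0.47
grasp_force: 0.0
```

Call:
carry_out --increments '[{"dx":0,"dy":0,"dz":0,"wx":0,"wy":0,"wz":0},{"dx":0,"dy":0,"dz":0,"wx":0,"wy":0,"wz":0}]'

```text
clock: 12.62
ee_pos: [411.1, 226.3, 305.4]
tcp_rot: [0.188, 0.706, 0.66, 0.175]
ft_force: [0.9, 0.2, 0.0]
finger_gap: 0.467
grasp_force: 0.0
```

```bash
python3 look.py w5
python3 - <<'E'
from h import *
x,z=tilt(30.4,86.1);T=np.array([525.4,218.8,110.5]);G=T+20*z
plan(G-155*z,x,z)
s=robot.get_state();M=rot(s['tcp_rot']).as_matrix();zz=np.load('w5.npz');C,d,im=zz['C'],zz['d'],zz['im']
L=(C-s['ee_pos'])@M;hsv=cv2.cvtColor(im,cv2.COLOR_BGR2HSV)
m=(d>0)&(hsv[...,1]<60)&(abs(L[...,1])<40)&(L[...,2]>195)&(L[...,2]<330)&(abs(L[...,0])<90)&(C[...,2]>35)
P=L[m];print(len(P));
t=P[(P[:,2]<P[:,2].min()+8)];print('top edge tool coords',len(t),np.percentile(t,[2,50,98],axis=0))
f=P[P[:,2]>P[:,2].min()+14]
if len(f)>50:
    A=np.c_[f[:,0],f[:,2],np.ones(len(f))];f=f[abs(f[:,1]-np.median(f[:,1]))<5];A=np.c_[f[:,0],f[:,2],np.ones(len(f))];q=np.linalg.lstsq(A,f[:,1],rcond=None)[0];print('front face y = ax+bz+c',q,len(f),np.median(f,axis=0))
E
```

```text
12.6167 [411.11906594 226.3144853  305.40785436] [ 0.49160367  0.05751159  2.20822118 -0.58791932  0.49696838  1.02796347] 0.4672220649653583
shift cm [0.03 0.06 9.11] rows 2.1844326232324702 turn [-0.56  0.02 -0.03] rows 0.07854599595714476
3242
top edge tool coords 3083 [[-50.7878859   -4.84250811 225.36493518]
 [  7.20678503   1.95324651 226.67001221]
 [ 54.4370987    8.68266297 228.27159742]]
front face y = ax+bz+c [-9.06311730e+00  4.83972405e-03  5.08777564e+02] 43 [ 56.0790715    1.77097155 258.84965507]
```

View pics/w5.png

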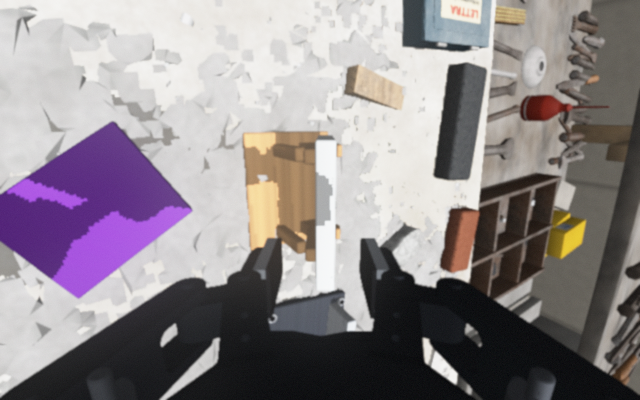

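Edge-on, the tile's top edge runs from (326,138) to (326,290), centred between the pads and parallel to them (offset 2 mm). I'll go in, grip and lift along the tile's plane.

Call:
carry_out --increments '[{"dx":0.2,"dy":0.2,"dz":0,"wx":-0.4,"wy":0,"wz":0},{"dx":0,"dy":0,"dz":3,"wx":0,"wy":0,"wz":0},{"dx":0,"dy":0,"dz":3,"wx":0,"wy":0,"wz":0},{"dx":0,"dy":0,"dz":2,"wx":0,"wy":0,"wz":0},{"dx":0,"dy":0,"dz":1.1,"wx":0,"wy":0,"wz":0},{"dx":0,"dy":0,"dz":0,"wx":0,"wy":0,"wz":0}]'

```text
clock: 13.17
ee_pos: [459.6, 224.3, 225.9]
tcp_rot: [0.191, 0.706, 0.659, 0.176]
ft_force: [0.6, -0.4, -0.1]
finger_gap: 0.468
grasp_force: 0.0
```

```bash
python3 st.py
```

```text
13.1667 [459.6 224.3 225.9] yaw 86.03 z [ 0.5   -0.037 -0.865] F [ 0.6 -0.4 -0.1] T [ 0.04   0.295 -0.007] gap 39.9 grip 0.0 j6 1.25
```

Call:
carry_out --increments '[{"dx":0,"dy":0,"dz":0,"wx":0,"wy":0,"wz":0},{"dx":0,"dy":0,"dz":0,"wx":0,"wy":0,"wz":0},{"dx":0,"dy":0,"dz":0,"wx":0,"wy":0,"wz":0},{"dx":0,"dy":0,"dz":0,"wx":0,"wy":0,"wz":0},{"dx":0,"dy":0,"dz":0,"wx":0,"wy":0,"wz":0},{"dx":0,"dy":0,"dz":0,"wx":0,"wy":0,"wz":0}]' --claw 0.8 --squeeze 60

```text
clock: 13.67
ee_pos: [458.5, 224.9, 228.3]
tcp_rot: [0.191, 0.705, 0.659, 0.178]
ft_force: [-2.5, -0.6, -1.3]
finger_gap: 0.156
grasp_force: 59.6
```

```bash
python3 st.py
```

```text
13.6667 [458.5 224.9 228.3] yaw 86.13 z [ 0.503 -0.035 -0.863] F [-2.5 -0.6 -1.3] T [ 0.013  0.645 -0.029] gap 13.3 grip 59.6 j6 1.25
```

Call:
carry_out --increments '[{"dx":0,"dy":0,"dz":-1,"wx":0,"wy":0,"wz":0},{"dx":0,"dy":0,"dz":-2,"wx":0,"wy":0,"wz":0},{"dx":0,"dy":0,"dz":-3,"wx":0,"wy":0,"wz":0},{"dx":0,"dy":0,"dz":-3,"wx":0,"wy":0,"wz":0},{"dx":0,"dy":0,"dz":-3,"wx":0,"wy":0,"wz":0},{"dx":0,"dy":0,"dz":0,"wx":0,"wy":0,"wz":0}]'

```text
clock: 14.17
ee_pos: [398.3, 230.1, 336.5]
tcp_rot: [0.192, 0.704, 0.659, 0.182]
ft_force: [0.3, -0.7, -2.6]
finger_gap: 0.155
grasp_force: 59.6
```

Call:
carry_out --increments '[{"dx":0,"dy":0,"dz":0,"wx":6,"wy":0,"wz":0},{"dx":0,"dy":0,"dz":0,"wx":6,"wy":0,"wz":0},{"dx":0,"dy":0,"dz":0,"wx":6,"wy":0,"wz":0},{"dx":0,"dy":0,"dz":0,"wx":6,"wy":0,"wz":0},{"dx":0,"dy":0,"dz":0,"wx":6,"wy":0,"wz":0},{"dx":0,"dy":0,"dz":0,"wx":0,"wy":0,"wz":0},{"dx":0,"dy":0,"dz":0,"wx":0,"wy":0,"wz":0}]'

```text
clock: 14.75
ee_pos: [399.2, 228.7, 330.8]
tcp_rot: [0.004, 0.731, 0.682, 0.002]
ft_force: [0.3, 0.1, -3.4]
finger_gap: 0.158
grasp_force: 59.9
```

```bash
python3 st.py; python3 look.py w6
python3 - <<'E'
from h import *
z=np.load('w6.npz');C,d,im=z['C'],z['d'],z['im'];s=robot.get_state();M=rot(s['tcp_rot']).as_matrix();L=(C-s['ee_pos'])@M
m=(d>0)&(abs(L[...,1])<12)&(L[...,2]>120)&(L[...,2]<150)&(abs(L[...,0])<80);P=L[m];print(len(P),np.percentile(P,[1,50,99],axis=0) if len(P) else 0)
a=np.radians(-9.5);X=np.array([np.cos(a),np.sin(a),0]);Y=np.array([-np.sin(a),np.cos(a),0]);O=np.array([510,-165.8,0])+105*Y;print('O',O)
# grasp point target above place: tile centre gx=19(4 clear), gy=45, 60mm above
t=O+19*X+45*Y+[0,0,82+60+155];print(t);plan(t,yaw(80.5),[0,0,-1])
E
```

```text
14.75 [399.2 228.7 330.8] yaw 86.08 z [ 0.007 -0.003 -1.   ] F [ 0.3  0.1 -3.4] T [-0.022  0.025 -0.049] gap 13.5 grip 59.9 j6 0.5
14.75 [399.21086684 228.7173686  330.75400397] [ 0.42732814  0.07837815  2.07485244 -0.00667341  0.98269864  0.49944611] 0.1576428285930133
8005 [[-17.25365814 -11.21460761 122.06156304]
 [ 14.15432518   0.31456507 136.51351106]
 [ 54.03406357  11.13816684 147.40169817]]
O [527.32999862 -62.24001184   0.        ]
[553.49656731 -20.99306428 297.        ]
shift cm [-23.86  17.1    3.56] rows 7.092193149433429 turn [0.44 0.1  5.62] rows 0.7867899778981126
```

View pics/w6.png

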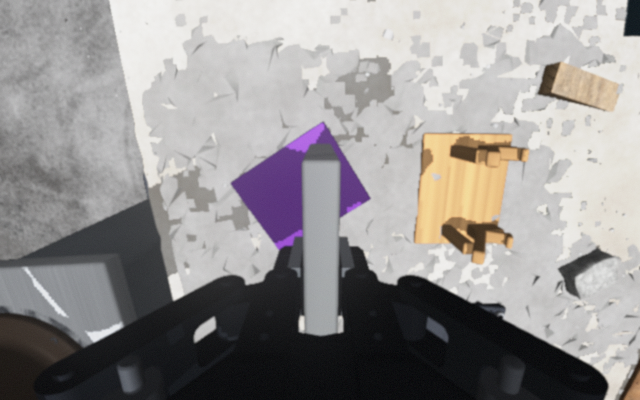

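The tile's top edge runs from (320,145) to (320,335), held square with its end 54 mm ahead. The easel at (470,190) is empty. Now carrying it over the guide.

Call:
carry_out --increments '[{"dx":-3,"dy":2.15,"dz":0,"wx":0,"wy":0,"wz":0},{"dx":-3,"dy":2.15,"dz":0,"wx":0,"wy":0,"wz":0},{"dx":-3,"dy":2.15,"dz":0,"wx":0,"wy":0,"wz":0},{"dx":-3,"dy":2.15,"dz":0,"wx":0,"wy":0,"wz":0},{"dx":-3,"dy":2.15,"dz":0,"wx":0,"wy":0,"wz":0},{"dx":-3,"dy":2.15,"dz":0,"wx":0,"wy":0,"wz":0},{"dx":-3,"dy":2.15,"dz":0,"wx":0,"wy":0,"wz":0},{"dx":-2.9,"dy":2.05,"dz":0,"wx":0,"wy":0,"wz":0}]'

```text
clock: 15.47
ee_pos: [553.5, -22.5, 332.5]
tcp_rot: [0.004, 0.73, 0.683, 0.001]
ft_force: [0.6, 0.3, -2.6]
finger_gap: 0.154
grasp_force: 59.9
```

Call:
carry_out --increments '[{"dx":0,"dy":0,"dz":0,"wx":0.4,"wy":0,"wz":5.6},{"dx":0,"dy":0,"dz":0,"wx":0,"wy":0,"wz":0},{"dx":0,"dy":0,"dz":0,"wx":0,"wy":0,"wz":0}]'

```text
clock: 15.72
ee_pos: [552.5, -20.9, 332.1]
tcp_rot: [-0.0, 0.763, 0.647, -0.001]
ft_force: [-0.2, -0.7, -3.2]
finger_gap: 0.16
grasp_force: 59.9
```

```bash
python3 st.py; python3 look.py w7
cat > gf.py <<'E'
from h import *
a=np.radians(-9.5);X=np.array([np.cos(a),np.sin(a),0]);Y=np.array([-np.sin(a),np.cos(a),0]);O=np.array([510,-165.8,0])+105*Y
def gp(s=None):
    s=s or robot.get_state();p=s['ee_pos']-O;f=np.array(s['ft_force']);print('guide x,y',np.round([p@X,p@Y],1),'z',round(p[2],1),'F gx,gy,z',np.round([f@X,f@Y,f[2]],1),'T',np.round(s['wrist_torque'],2))
E
python3 - <<'E'
from gf import *
gp();t=O+19*X+45*Y+[0,0,260];plan(t,yaw(80.5),[0,0,-1])
z=np.load('w7.npz');C,d=z['C'],z['d'];v=d>0;P=C-O;gx,gy,zz=P@X,P@Y,C[...,2]
m=v&(gx>10)&(gx<60)&(gy>-60)&(gy<160)&(zz>46)&(zz<60);print('fence',m.sum(),np.percentile(gx[m],[2,50,98]),np.percentile(gy[m],[2,98]),np.median(zz[m]))
Q=C[m];print(cv2.minAreaRect(Q[:,:2].astype('f4')))
m=v&(gx>0)&(gx<40)&(gy>-20)&(gy<140)&(zz>140)&(zz<178);print('tile',m.sum(),np.percentile(gx[m],[1,50,99]),np.percentile(gy[m],[1,99]),np.median(zz[m]))
E
```

```text
15.7167 [552.5 -20.9 332.1] yaw 80.63 z [-0.002 -0.001 -1.   ] F [-0.2 -0.7 -3.2] T [ 0.057  0.02  -0.064] gap 13.7 grip 59.9 j6 0.05
15.7167 [552.5359337  -20.90467449 332.08733318] [-1.16222293e-01  2.53372094e-01  1.86401524e+00 -1.55269838e-03
  1.02633232e+00  4.81850819e-02] 0.1599903821256435
guide x,y [17.7 45.5] z 332.1 F gx,gy,z [-0.4 -0.4 -3.1] T [ 0.01 -0.02  0.01]
shift cm [-0.04  0.15  7.21] rows 1.7298942318000197 turn [-0.13  0.07  0.19] rows 0.0336535224666256
fence 1747 [29.86086638 36.52495799 41.3641769 ] [ 17.61278986 137.71942741] 52.5494587222407
((574.9777221679688, 6.909290313720703), (126.75379943847656, 12.151066780090332), 80.41209411621094)
tile 762 [ 0.28248211 19.44017455 37.45711019] [51.9211231  98.92726845] 169.91365169517798
```

Call:
carry_out --increments '[{"dx":0,"dy":0,"dz":3,"wx":0,"wy":0,"wz":0},{"dx":0,"dy":0,"dz":3,"wx":0,"wy":0,"wz":0},{"dx":0,"dy":0,"dz":2,"wx":0,"wy":0,"wz":0},{"dx":0,"dy":0,"dz":0.8,"wx":0,"wy":0,"wz":0},{"dx":0,"dy":0,"dz":0,"wx":0,"wy":0,"wz":0},{"dx":0,"dy":0,"dz":0,"wx":0,"wy":0,"wz":0}]'

```text
clock: 16.27
ee_pos: [552.9, -20.1, 245.1]
tcp_rot: [-0.0, 0.762, 0.647, -0.001]
ft_force: [-0.2, -0.7, -2.1]
finger_gap: 0.154
grasp_force: 59.9
```

```bash
python3 -c "from gf import *;gp()"
```

```text
guide x,y [18.2 45.8] z 245.1 F gx,gy,z [-0.1 -0.7 -2.1] T [-0.01 -0.05 -0.02]
```

Call:
carry_out --increments '[{"dx":0,"dy":0,"dz":0.2,"wx":0,"wy":0,"wz":0},{"dx":0,"dy":0,"dz":0,"wx":0,"wy":0,"wz":0}]'

```text
clock: 16.43
ee_pos: [553.9, -20.8, 244.5]
tcp_rot: [0.001, 0.763, 0.647, 0.0]
ft_force: [0.6, 0.1, -2.6]
finger_gap: 0.158
grasp_force: 59.9
```

Call:
carry_out --increments '[{"dx":0,"dy":0,"dz":0.2,"wx":0,"wy":0,"wz":0},{"dx":0,"dy":0,"dz":0,"wx":0,"wy":0,"wz":0}]'

```text
clock: 16.6
ee_pos: [553.3, -21.0, 241.6]
tcp_rot: [0.0, 0.763, 0.646, -0.0]
ft_force: [-0.3, -0.5, -2.6]
finger_gap: 0.154
grasp_force: 59.9
```

```bash
python3 -c "from gf import *;gp()"
```

```text
guide x,y [18.8 45. ] z 241.6 F gx,gy,z [-0.2 -0.5 -2.6] T [-0.03  0.02  0.03]
```

Call:
carry_out --increments '[{"dx":0,"dy":0,"dz":0.15,"wx":0,"wy":0,"wz":0},{"dx":0,"dy":0,"dz":0,"wx":0,"wy":0,"wz":0}]'

```text
clock: 16.77
ee_pos: [552.9, -21.0, 239.4]
tcp_rot: [-0.0, 0.763, 0.646, -0.001]
ft_force: [-0.4, -0.4, -3.1]
finger_gap: 0.156
grasp_force: 59.9
```

Call:
carry_out --increments '[{"dx":0,"dy":0,"dz":0.1,"wx":0,"wy":0,"wz":0},{"dx":0,"dy":0,"dz":0,"wx":0,"wy":0,"wz":0}]'

```text
clock: 16.93
ee_pos: [552.8, -21.0, 238.2]
tcp_rot: [-0.0, 0.763, 0.646, -0.001]
ft_force: [-0.1, 0.1, -3.0]
finger_gap: 0.153
grasp_force: 59.9
```

Call:
carry_out --increments '[{"dx":0,"dy":0,"dz":0.1,"wx":0,"wy":0,"wz":0},{"dx":0,"dy":0,"dz":0,"wx":0,"wy":0,"wz":0}]'

```text
clock: 17.1
ee_pos: [553.0, -21.0, 237.2]
tcp_rot: [-0.0, 0.763, 0.646, -0.001]
ft_force: [0.6, -0.9, -3.1]
finger_gap: 0.154
grasp_force: 60.1
```

Call:
carry_out --increments '[{"dx":0,"dy":0,"dz":0.1,"wx":0,"wy":0,"wz":0},{"dx":0,"dy":0,"dz":0,"wx":0,"wy":0,"wz":0}]'

```text
clock: 17.27
ee_pos: [553.1, -21.0, 237.1]
tcp_rot: [-0.0, 0.763, 0.646, -0.001]
ft_force: [-2.8, -1.1, 3.3]
finger_gap: 0.158
grasp_force: 60.7
```

Call:
carry_out --increments '[{"dx":0,"dy":0,"dz":0.1,"wx":0,"wy":0,"wz":0},{"dx":0,"dy":0,"dz":0,"wx":0,"wy":0,"wz":0}]'

```text
clock: 17.43
ee_pos: [553.3, -21.0, 237.1]
tcp_rot: [-0.0, 0.763, 0.646, -0.001]
ft_force: [-3.7, -1.2, 9.9]
finger_gap: 0.154
grasp_force: 61.6
```

```bash
python3 -c "from gf import *;gp()"
```

```text
guide x,y [18.8 44.9] z 237.1 F gx,gy,z [-3.4 -1.7  9.9] T [ 0.02  0.86 -0.05]
```

Bed contact at TCP z 237.1. I'll ease up slightly and slide towards the fence.

Call:
carry_out --increments '[{"dx":0,"dy":0,"dz":-0.15,"wx":0,"wy":0,"wz":0},{"dx":0,"dy":0.2,"dz":0,"wx":0,"wy":0,"wz":0},{"dx":0,"dy":0.1,"dz":0,"wx":0,"wy":0,"wz":0},{"dx":0,"dy":0,"dz":0,"wx":0,"wy":0,"wz":0}]'

```text
clock: 17.77
ee_pos: [555.6, -21.3, 237.1]
tcp_rot: [-0.001, 0.763, 0.646, -0.002]
ft_force: [-3.0, 0.2, 6.6]
finger_gap: 0.153
grasp_force: 61.0
```

```bash
python3 -c "from gf import *;gp()"
```

```text
guide x,y [21.1 45. ] z 237.1 F gx,gy,z [-3.  -0.3  6.6] T [0.22 0.82 0.04]
```

Call:
carry_out --increments '[{"dx":0,"dy":0.1,"dz":0,"wx":0,"wy":0,"wz":0},{"dx":0,"dy":0,"dz":0,"wx":0,"wy":0,"wz":0}]'

```text
clock: 17.93
ee_pos: [556.5, -21.5, 237.1]
tcp_rot: [-0.001, 0.763, 0.646, -0.002]
ft_force: [-4.5, 0.6, 6.0]
finger_gap: 0.157
grasp_force: 61.0
```

```bash
python3 -c "from gf import *;gp()"
```

```text
guide x,y [22. 45.] z 237.1 F gx,gy,z [-4.6 -0.2  6. ] T [0.23 0.89 0.05]
```

Call:
carry_out --increments '[{"dx":0,"dy":0,"dz":-0.1,"wx":0,"wy":0,"wz":0},{"dx":0,"dy":0.1,"dz":0,"wx":0,"wy":0,"wz":0},{"dx":0,"dy":0,"dz":0,"wx":0,"wy":0,"wz":0}]'

```text
clock: 18.18
ee_pos: [557.7, -21.7, 237.2]
tcp_rot: [-0.001, 0.763, 0.646, -0.001]
ft_force: [-0.8, 0.2, -2.6]
finger_gap: 0.16
grasp_force: 60.1
```

```bash
python3 -c "from gf import *;gp()"
```

```text
guide x,y [23.2 45. ] z 237.2 F gx,gy,z [-0.8  0.1 -2.6] T [0.09 0.13 0.  ]
```

Call:
carry_out --increments '[{"dx":0,"dy":0.1,"dz":0,"wx":0,"wy":0,"wz":0},{"dx":0,"dy":0,"dz":0,"wx":0,"wy":0,"wz":0}]'

```text
clock: 18.35
ee_pos: [558.1, -21.8, 237.2]
tcp_rot: [-0.002, 0.763, 0.646, -0.002]
ft_force: [-4.1, 1.0, -0.7]
finger_gap: 0.157
grasp_force: 60.3
```

```bash
python3 -c "from gf import *;gp()"
```

```text
guide x,y [23.7 45. ] z 237.2 F gx,gy,z [-4.2  0.3 -0.7] T [ 0.13  0.66 -0.02]
```

Fence contact at guide x about 23.5. Now sliding to the stop.

Call:
carry_out --increments '[{"dx":-0.2,"dy":0,"dz":0,"wx":0,"wy":0,"wz":0},{"dx":-0.2,"dy":0,"dz":0,"wx":0,"wy":0,"wz":0},{"dx":-0.1,"dy":0,"dz":0,"wx":0,"wy":0,"wz":0},{"dx":0,"dy":0,"dz":0,"wx":0,"wy":0,"wz":0}]'

```text
clock: 18.68
ee_pos: [557.2, -26.8, 237.1]
tcp_rot: [-0.001, 0.763, 0.646, -0.002]
ft_force: [-4.1, 2.3, -3.5]
finger_gap: 0.155
grasp_force: 59.9
```

```bash
python3 -c "from gf import *;gp()"
```

```text
guide x,y [23.6 39.9] z 237.1 F gx,gy,z [-4.4  1.6 -3.5] T [0.6  0.74 0.05]
```

Call:
carry_out --increments '[{"dx":-0.1,"dy":0,"dz":0,"wx":0,"wy":0,"wz":0},{"dx":0,"dy":0,"dz":0,"wx":0,"wy":0,"wz":0}]'

```text
clock: 18.85
ee_pos: [557.1, -27.7, 237.2]
tcp_rot: [-0.001, 0.763, 0.646, -0.002]
ft_force: [-4.1, 2.5, -2.6]
finger_gap: 0.156
grasp_force: 59.9
```

```bash
python3 -c "from gf import *;gp()"
```

```text
guide x,y [23.6 39. ] z 237.2 F gx,gy,z [-4.4  1.8 -2.6] T [0.6  0.79 0.03]
```

Call:
carry_out --increments '[{"dx":-0.1,"dy":0,"dz":0,"wx":0,"wy":0,"wz":0},{"dx":0,"dy":0,"dz":0,"wx":0,"wy":0,"wz":0}]'

```text
clock: 19.02
ee_pos: [556.9, -28.6, 237.1]
tcp_rot: [-0.002, 0.763, 0.646, -0.001]
ft_force: [-4.3, 3.8, -2.4]
finger_gap: 0.155
grasp_force: 59.8
```

```bash
python3 -c "from gf import *;gp()"
```

```text
guide x,y [23.6 38.1] z 237.1 F gx,gy,z [-4.8  3.  -2.4] T [ 0.71  0.74 -0.03]
```

Call:
carry_out --increments '[{"dx":-0.05,"dy":0,"dz":0,"wx":0,"wy":0,"wz":0},{"dx":0,"dy":0,"dz":0,"wx":0,"wy":0,"wz":0}]'

```text
clock: 19.18
ee_pos: [556.9, -28.7, 237.2]
tcp_rot: [-0.002, 0.763, 0.646, -0.001]
ft_force: [-3.9, 4.8, -2.7]
finger_gap: 0.159
grasp_force: 59.9
```

```bash
python3 -c "from gf import *;gp()"
```

```text
guide x,y [23.6 37.9] z 237.2 F gx,gy,z [-4.6  4.1 -2.7] T [0.88 0.64 0.04]
```

Call:
carry_out --increments '[{"dx":-0.05,"dy":0,"dz":0.05,"wx":0,"wy":0,"wz":0},{"dx":0,"dy":0,"dz":0,"wx":0,"wy":0,"wz":0}]'

```text
clock: 19.35
ee_pos: [556.9, -28.9, 237.2]
tcp_rot: [-0.002, 0.763, 0.646, -0.001]
ft_force: [-4.2, 6.5, -0.5]
finger_gap: 0.16
grasp_force: 60.5
```

```bash
python3 -c "from gf import *;gp()"
```

```text
guide x,y [23.7 37.8] z 237.2 F gx,gy,z [-5.3  5.7 -0.5] T [1.08 0.88 0.04]
```

Call:
carry_out --increments '[{"dx":0,"dy":0,"dz":0.05,"wx":0,"wy":0,"wz":0},{"dx":0,"dy":0,"dz":0,"wx":0,"wy":0,"wz":0}]'

```text
clock: 19.52
ee_pos: [557.0, -28.8, 237.2]
tcp_rot: [-0.002, 0.763, 0.646, -0.001]
ft_force: [-5.4, 7.3, 2.5]
finger_gap: 0.155
grasp_force: 60.9
```

```bash
python3 -c "from gf import *;gp()"
```

```text
guide x,y [23.7 37.8] z 237.2 F gx,gy,z [-6.6  6.3  2.5] T [1.09 1.08 0.02]
```

Fence, stop and bed contacts are all felt. Releasing gently.

Call:
carry_out --increments '[{"dx":0,"dy":0,"dz":0,"wx":0,"wy":0,"wz":0},{"dx":0,"dy":0,"dz":0,"wx":0,"wy":0,"wz":0},{"dx":0,"dy":0,"dz":0,"wx":0,"wy":0,"wz":0}]' --squeeze 20

```text
clock: 19.77
ee_pos: [556.9, -28.9, 237.1]
tcp_rot: [-0.002, 0.763, 0.646, -0.001]
ft_force: [-6.5, 6.8, 4.2]
finger_gap: 0.155
grasp_force: 60.8
```

Call:
carry_out --increments '[{"dx":0,"dy":0,"dz":0,"wx":0,"wy":0,"wz":0},{"dx":0,"dy":0,"dz":0,"wx":0,"wy":0,"wz":0},{"dx":0,"dy":0,"dz":0,"wx":0,"wy":0,"wz":0},{"dx":0,"dy":0,"dz":0,"wx":0,"wy":0,"wz":0},{"dx":0,"dy":0,"dz":0,"wx":0,"wy":0,"wz":0}]' --claw 3.0

```text
clock: 20.18
ee_pos: [558.3, -30.2, 237.4]
tcp_rot: [0.001, 0.763, 0.646, -0.0]
ft_force: [0.4, 0.6, -0.0]
finger_gap: 0.353
grasp_force: 0.0
```

```bash
python3 st.py; python3 -c "from gf import *;gp()"
```

```text
20.1833 [558.3 -30.2 237.4] yaw 80.53 z [ 0.001 -0.001 -1.   ] F [ 0.4  0.6 -0. ] T [ 0.011 -0.043  0.024] gap 30.1 grip 0.0 j6 0.03
guide x,y [25.2 36.7] z 237.4 F gx,gy,z [ 0.3  0.7 -0. ] T [ 0.01 -0.04  0.02]
```

Call:
carry_out --increments '[{"dx":0,"dy":0,"dz":-1,"wx":0,"wy":0,"wz":0},{"dx":0,"dy":0,"dz":-2,"wx":0,"wy":0,"wz":0},{"dx":0,"dy":0,"dz":-3,"wx":0,"wy":0,"wz":0},{"dx":0,"dy":0,"dz":-3,"wx":0,"wy":0,"wz":0},{"dx":0,"dy":0,"dz":-3,"wx":0,"wy":0,"wz":0},{"dx":-2,"dy":0,"dz":-1,"wx":0,"wy":0,"wz":0},{"dx":-2,"dy":0,"dz":0,"wx":0,"wy":0,"wz":0},{"dx":0,"dy":0,"dz":0,"wx":0,"wy":0,"wz":0}]'

```text
clock: 20.85
ee_pos: [551.5, -71.5, 369.6]
tcp_rot: [0.002, 0.763, 0.646, -0.0]
ft_force: [-0.8, -0.1, -0.3]
finger_gap: 0.352
grasp_force: 0.0
```

Call:
carry_out --increments '[{"dx":-2,"dy":0,"dz":0,"wx":0,"wy":0,"wz":0},{"dx":-2,"dy":0,"dz":0,"wx":0,"wy":0,"wz":0},{"dx":-2,"dy":0,"dz":0,"wx":0,"wy":0,"wz":0},{"dx":0,"dy":0,"dz":0,"wx":0,"wy":0,"wz":0}]'

```text
clock: 21.18
ee_pos: [540.9, -130.6, 367.1]
tcp_rot: [0.0, 0.764, 0.645, -0.001]
ft_force: [0.5, -0.2, -0.8]
finger_gap: 0.348
grasp_force: 0.0
```

```bash
python3 look.py w8
python3 - <<'E'
from gf import *
z=np.load('w8.npz');C,d=z['C'],z['d'];v=d>0;P=C-O;gx,gy,zz=P@X,P@Y,C[...,2]
def rep(n,m):
    print(n,m.sum(),'gx',np.percentile(gx[m],[1,50,99]).round(1),'gy',np.percentile(gy[m],[1,50,99]).round(1),'z',np.median(zz[m]).round(1))
m=v&(gx>0)&(gx<45)&(gy>-40)&(gy<120)&(zz>96)&(zz<108);rep('tile top',m);Q=C[m];print(cv2.minAreaRect(Q[:,:2].astype('f4')))
rep('fence',v&(gx>10)&(gx<60)&(gy>-60)&(gy<160)&(zz>46)&(zz<58))
rep('stop',v&(gx>2)&(gx<28)&(gy>-60)&(gy<-5)&(zz>33)&(zz<46))
m=v&(gx>-5)&(gx<28)&(gy>-10)&(gy<80)&(zz>20)&(zz<96)
if m.sum()>50:
  rep('tile face',m)
E
```

```text
21.1833 [ 540.87871806 -130.58746421  367.05921838] [-0.31451627  0.21720937  1.83010151 -0.00279276  1.09529398 -0.14558163] 0.34815286279074265
tile top 2827 gx [14.9 21.9 28.7] gy [-16.7  37.3  84.4] z 100.6
((554.3589477539062, -32.38128662109375), (103.28129577636719, 13.891109466552734), 80.57933807373047)
fence 2326 gx [29.6 35.7 41.6] gy [-47.5  33.6 101.2] z 52.5
stop 233 gx [ 5.9 14.  26.8] gy [-31.7 -26.5 -17.8] z 37.9
```

View pics/w8.png

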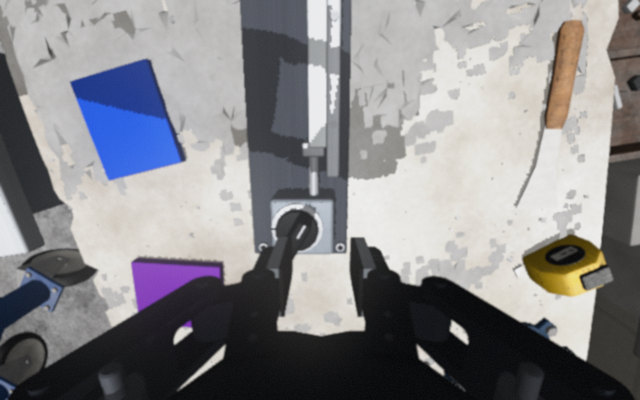

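The picture shows the tile standing along the fence (top edge at (318,75)), its end at the stop (313,150), and the knob line at the fourth click. A numeric check from the side will tell whether the face is flat on the fence.

Call:
carry_out --increments '[{"dx":2,"dy":-3,"dz":0,"wx":0,"wy":0,"wz":0},{"dx":2,"dy":-3,"dz":0,"wx":0,"wy":0,"wz":0},{"dx":2,"dy":-3,"dz":0,"wx":0,"wy":0,"wz":0},{"dx":2,"dy":-3,"dz":0,"wx":0,"wy":0,"wz":0},{"dx":2,"dy":-3,"dz":0,"wx":0,"wy":0,"wz":0},{"dx":2,"dy":-3,"dz":0,"wx":-7,"wy":0,"wz":0},{"dx":0,"dy":0,"dz":0,"wx":-7,"wy":0,"wz":0},{"dx":0,"dy":0,"dz":0,"wx":-7,"wy":0,"wz":0}]'

```text
clock: 21.9
ee_pos: [381.8, 21.6, 366.8]
tcp_rot: [0.14, 0.749, 0.637, 0.119]
ft_force: [1.1, -0.1, -0.4]
finger_gap: 0.35
grasp_force: 0.0
```

Call:
carry_out --increments '[{"dx":0,"dy":0,"dz":0,"wx":-7,"wy":0,"wz":0},{"dx":0,"dy":0,"dz":0,"wx":0,"wy":0,"wz":0},{"dx":0,"dy":0,"dz":0,"wx":0,"wy":0,"wz":0}]'

```text
clock: 22.15
ee_pos: [382.6, 20.4, 366.9]
tcp_rot: [0.183, 0.74, 0.628, 0.155]
ft_force: [0.5, -0.3, 0.3]
finger_gap: 0.349
grasp_force: 0.0
```

```bash
python3 look.py w9
python3 - <<'E'
from gf import *
z=np.load('w9.npz');C,d=z['C'],z['d'];v=d>0;P=C-O;gx,gy,zz=P@X,P@Y,C[...,2];G=np.stack([gx,gy,zz],-1)
def plane(n,m,ax):
    Q=G[m];
    for _ in range(4):
        o=[i for i in range(3) if i!=ax];A=np.c_[Q[:,o],np.ones(len(Q))];q=np.linalg.lstsq(A,Q[:,ax],rcond=None)[0];r=Q[:,ax]-A@q;Q=Q[abs(r)<max(2*r.std(),.3)]
    print(n,len(Q),'slopes deg',np.degrees(q[:2]).round(2),'range',np.percentile(Q,[1,99],axis=0).round(1).tolist(),'std',r.std().round(2));return q
f=plane('tile face(gx|gy,z)',v&(gx>8)&(gx<24)&(gy>-14)&(gy<88)&(zz>22)&(zz<92),0)
b=plane('bed(z|gx,gy)',v&(gx>-50)&(gx<5)&(gy>-50)&(gy<120)&(zz>4)&(zz<18),2)
t=plane('tile top',v&(gx>12)&(gx<32)&(gy>-14)&(gy<88)&(zz>96)&(zz<106),2)
h=plane('fence top',v&(gx>26)&(gx<45)&(gy>95)&(gy<138)&(zz>46)&(zz<58),2)
F=plane('fence face',v&(gx>24)&(gx<33)&(gy>95)&(gy<138)&(zz>18)&(zz<46),0)
print('face gx at gy=100,z=30: tile',f@[100,30,1],'fence',F@[100,30,1])
m=v&(gx>0)&(gx<26)&(gy>-30)&(gy<100)&(zz>60)&(zz<95);print('tile gy ext',np.percentile(gy[m],[.2,99.8]))
E
```

```text
22.15 [382.60053807  20.36520739 366.86766659] [-0.03853124 -0.27219333  2.34249666 -0.10476106  0.59317117  0.19807574] 0.34855458959389707
tile face(gx|gy,z) 2364 slopes deg [ 0.04 -0.01] range [[14.5, -13.0, 22.8], [15.5, 86.9, 91.4]] std 0.27
bed(z|gx,gy) 4601 slopes deg [ 0.07 -0.11] range [[-49.4, -43.1, 9.6], [4.5, 118.7, 11.8]] std 0.54
tile top 905 slopes deg [2.41 0.08] range [[14.6, -10.3, 99.3], [28.4, 87.2, 101.9]] std 0.62
fence top 358 slopes deg [ 5.88 -0.01] range [[29.2, 95.8, 50.8], [40.5, 137.7, 53.7]] std 0.73
fence face 398 slopes deg [ 0.2  -0.04] range [[29.2, 95.4, 18.2], [30.2, 137.6, 45.9]] std 0.27
face gx at gy=100,z=30: tile 15.032367924687614 fence 29.647099742276506
tile gy ext [-17.09506457  92.19152177]
```

The tile stands exactly upright and parallel to the fence, but with an apparent gap of about 0.6 mm, and possibly about 0.4 mm at the stop. I'll nudge both closed, gently, with shut fingertips.

Run:
```python
from gf import *
x,z=tilt(40,80.5);tip=O-22*X+37*Y+[0,0,47];print('tcp',tip-173*z);plan(tip-173*z,x,z);plan(tip-173*z-80*z,x,z)
```

```text
tcp [402.06129238  -3.76273106 179.52568866]
shift cm [-2.04 -6.74 17.65] rows 4.55790240651923 turn [-12.26  -0.02   0.07] rows 1.7126422044700669
shift cm [-2.04 -8.44  9.84] rows 3.1462110521402384 turn [-12.26  -0.02   0.07] rows 1.7126422044700669
```

Call:
carry_out --increments '[{"dx":-0.5,"dy":-2.1,"dz":2.4,"wx":0,"wy":0,"wz":0},{"dx":-0.5,"dy":-2.1,"dz":2.4,"wx":0,"wy":0,"wz":0},{"dx":-0.5,"dy":-2.1,"dz":2.5,"wx":0,"wy":0,"wz":0},{"dx":-0.5,"dy":-2.1,"dz":2.5,"wx":0,"wy":0,"wz":0},{"dx":0,"dy":0,"dz":0,"wx":-6.2,"wy":0,"wz":0},{"dx":0,"dy":0,"dz":0,"wx":-6,"wy":0,"wz":0},{"dx":0,"dy":0,"dz":0,"wx":0,"wy":0,"wz":0},{"dx":0,"dy":0,"dz":0,"wx":0,"wy":0,"wz":0}]' --claw 0

```text
clock: 22.87
ee_pos: [353.3, 0.5, 242.0]
tcp_rot: [0.223, 0.735, 0.617, 0.173]
ft_force: [0.3, -0.5, -0.0]
finger_gap: 0.002
grasp_force: 0.0
```

```bash
python3 st.py
python3 - <<'E'
from gf import *
x,z=tilt(40,80.5);tip=O-22*X+37*Y+[0,0,47];plan(tip-173*z,x,z)
E
```

```text
22.8667 [353.3   0.5 242. ] yaw 79.72 z [ 0.53  -0.114 -0.841] F [ 0.3 -0.5 -0. ] T [0.056 0.222 0.016] gap 0.1 grip 0.0 j6 0.57
shift cm [0.58 0.72 7.89] rows 1.9038620003661189 turn [-7.23  1.41  0.07] rows 1.0288607517101236
```

Run:
```python
from gf import *
s=robot.get_state();M=rot(s['tcp_rot']).as_matrix();print(np.round(s['joints'],2),M.round(3).tolist())
z=M[:,2];tip=O-22*X+37*Y+[0,0,47];plan(tip-173*z,M[:,0],z)
print('1cm of +gx in tool',np.round(M.T@X,3))
```

```text
[-0.1  -0.06  2.52 -0.51  0.13  0.57] [[0.178, 0.829, 0.53], [0.984, -0.139, -0.114], [-0.021, 0.541, -0.841]]
shift cm [1.   2.9  7.74] rows 1.9970223547829395 turn [-0.  0. -0.] rows 2.4181822250408815e-16
1cm of +gx in tool [0.014 0.841 0.541]
```

Call:
carry_out --increments '[{"dx":0.5,"dy":1.2,"dz":2,"wx":0,"wy":0,"wz":0},{"dx":0.5,"dy":1.2,"dz":2,"wx":0,"wy":0,"wz":0},{"dx":0,"dy":0,"dz":0,"wx":0,"wy":0,"wz":0}]'

```text
clock: 23.12
ee_pos: [384.9, 1.4, 229.5]
tcp_rot: [0.226, 0.734, 0.617, 0.174]
ft_force: [0.4, 0.1, 0.5]
finger_gap: 0.004
grasp_force: 0.0
```

Run:
```python
from gf import *
s=robot.get_state();M=rot(s['tcp_rot']).as_matrix();print(s['ee_pos'],np.round(s['joints'],2),M.round(3).tolist(),s['ft_force'])
z=M[:,2];tip=O-22*X+37*Y+[0,0,47];plan(tip-173*z,M[:,0],z);t=s['ee_pos']+173*z-O;print('tip gx gy z',t@X,t@Y,t[2])
```

```text
[384.91714654   1.35977157 229.45550173] [-0.08  0.05  2.46 -0.87  0.09  0.94] [[0.179, 0.827, 0.534], [0.984, -0.138, -0.116], [-0.023, 0.546, -0.838]] [0.43597982 0.10426314 0.48751557]
shift cm [0.37 0.85 5.02] rows 1.2252186846843458 turn [-0.  0.  0.] rows 3.540498503729699e-16
tip gx gy z -56.56849750307048 34.622347919887375 84.5462288182373
```

Call:
carry_out --increments '[{"dx":0,"dy":0,"dz":0,"wx":6,"wy":0,"wz":0},{"dx":0,"dy":0,"dz":0,"wx":4,"wy":0,"wz":0},{"dx":0,"dy":0,"dz":0,"wx":0,"wy":0,"wz":0}]'

```text
clock: 23.37
ee_pos: [382.8, -1.1, 229.5]
tcp_rot: [0.203, 0.745, 0.619, 0.145]
ft_force: [1.1, -0.7, 0.3]
finger_gap: 0.002
grasp_force: 0.0
```

```bash
cat > tip.py <<'E'
from gf import *
s=robot.get_state();M=rot(s['tcp_rot']).as_matrix();z=M[:,2];print(s['clock'],np.round(s['joints'],2),'tool z',z.round(3),'yaw',np.degrees(np.arctan2(M[1,0],M[0,0])).round(1))
t=s['ee_pos']+173*z-O;print('tip gx gy z',round(t@X,1),round(t@Y,1),round(t[2],1));gp(s)
E
python3 tip.py
python3 - <<'E'
from gf import *
s=robot.get_state();M=rot(s['tcp_rot']).as_matrix();z=M[:,2];tip=O-22*X+37*Y+[0,0,47];plan(tip-173*z,M[:,0],z);print(np.round(M.T@X,3))
E
```

```text
23.3667 [-0.09  0.05  2.44 -0.49  0.18  0.56] tool z [ 0.468 -0.123 -0.875] yaw 78.9
tip gx gy z -69.4 28.8 78.1
guide x,y [-152.7   36.4] z 229.5 F gx,gy,z [ 1.2 -0.5  0.3] T [ 0.01  0.21 -0.  ]
shift cm [1.06 2.65 4.97] rows 1.373427247460392 turn [ 0. -0. -0.] rows 1.6920269627800816e-16
[0.027 0.876 0.481]
```

Call:
carry_out --increments '[{"dx":0.5,"dy":0.4,"dz":2.5,"wx":0,"wy":0,"wz":0},{"dx":0.5,"dy":0.4,"dz":2.4,"wx":0,"wy":0,"wz":0},{"dx":0,"dy":1.2,"dz":0,"wx":0,"wy":0,"wz":0},{"dx":0,"dy":0,"dz":0,"wx":0,"wy":0,"wz":0}]'

```text
clock: 23.7
ee_pos: [415.1, -2.3, 211.3]
tcp_rot: [0.207, 0.744, 0.619, 0.145]
ft_force: [1.5, 1.2, 1.0]
finger_gap: 0.002
grasp_force: 0.0
```

```bash
python3 tip.py
```

```text
23.7 [-0.08  0.16  2.38 -0.73  0.14  0.81] tool z [ 0.472 -0.128 -0.872] yaw 78.9
tip gx gy z -36.3 32.2 60.4
guide x,y [-120.6   40.6] z 211.3 F gx,gy,z [1.3 1.4 1. ] T [ 0.11  0.16 -0.06]
```

Call:
carry_out --increments '[{"dx":0.1,"dy":0,"dz":0.6,"wx":3,"wy":0,"wz":0},{"dx":0.1,"dy":0,"dz":0.7,"wx":0,"wy":0,"wz":0},{"dx":0,"dy":0.5,"dz":0.4,"wx":0,"wy":0,"wz":0},{"dx":0,"dy":0.5,"dz":0.3,"wx":0,"wy":0,"wz":0},{"dx":0,"dy":0,"dz":0,"wx":0,"wy":0,"wz":0}]'

```text
clock: 24.12
ee_pos: [432.1, -4.6, 198.4]
tcp_rot: [0.191, 0.748, 0.622, 0.131]
ft_force: [-0.0, 0.7, 1.7]
finger_gap: -0.003
grasp_force: 0.0
```

```bash
python3 tip.py
```

```text
24.1167 [-0.08  0.22  2.33 -0.59  0.16  0.67] tool z [ 0.433 -0.123 -0.893] yaw 78.9
tip gx gy z -26.1 32.4 43.9
guide x,y [-103.4   41.1] z 198.4 F gx,gy,z [-0.1  0.7  1.7] T [0.1  0.14 0.01]
```

Call:
carry_out --increments '[{"dx":0,"dy":0.9,"dz":0.45,"wx":0,"wy":0,"wz":0},{"dx":0,"dy":0.9,"dz":0.45,"wx":0,"wy":0,"wz":0},{"dx":0,"dy":0,"dz":0,"wx":0,"wy":0,"wz":0}]'

```text
clock: 24.37
ee_pos: [452.5, -8.6, 198.7]
tcp_rot: [0.191, 0.748, 0.622, 0.131]
ft_force: [0.4, 0.4, 0.4]
finger_gap: -0.0
grasp_force: 0.0
```

```bash
python3 tip.py
```

```text
24.3667 [-0.09  0.25  2.29 -0.54  0.17  0.61] tool z [ 0.434 -0.123 -0.893] yaw 78.9
tip gx gy z -5.1 31.9 44.3
guide x,y [-82.7  40.5] z 198.7 F gx,gy,z [0.3 0.4 0.4] T [ 0.1   0.13 -0.01]
```

Call:
carry_out --increments '[{"dx":0,"dy":0.2,"dz":0.1,"wx":0,"wy":0,"wz":0},{"dx":0,"dy":0,"dz":0,"wx":0,"wy":0,"wz":0}]'

```text
clock: 24.53
ee_pos: [452.5, -8.8, 197.7]
tcp_rot: [0.19, 0.749, 0.622, 0.129]
ft_force: [-0.8, 0.1, 0.5]
finger_gap: -0.002
grasp_force: 0.0
```

Call:
carry_out --increments '[{"dx":0,"dy":0.2,"dz":0.1,"wx":0,"wy":0,"wz":0},{"dx":0,"dy":0,"dz":0,"wx":0,"wy":0,"wz":0}]'

```text
clock: 24.7
ee_pos: [454.7, -9.2, 197.6]
tcp_rot: [0.19, 0.749, 0.622, 0.129]
ft_force: [-0.0, 0.3, -0.8]
finger_gap: 0.002
grasp_force: 0.0
```

```bash
python3 tip.py
```

```text
24.7 [-0.09  0.26  2.28 -0.53  0.17  0.6 ] tool z [ 0.43  -0.123 -0.894] yaw 78.9
tip gx gy z -3.5 31.6 42.8
guide x,y [-80.4  40.3] z 197.6 F gx,gy,z [-0.1  0.3 -0.8] T [ 0.04  0.23 -0.  ]
```

Stepping 1 to 2 mm at a time until contact.

Call:
carry_out --increments '[{"dx":0,"dy":0.2,"dz":0.1,"wx":0,"wy":0,"wz":0},{"dx":0,"dy":0,"dz":0,"wx":0,"wy":0,"wz":0}]'

```text
clock: 24.87
ee_pos: [457.2, -9.6, 197.7]
tcp_rot: [0.19, 0.749, 0.622, 0.13]
ft_force: [0.3, 1.0, 1.1]
finger_gap: 0.001
grasp_force: 0.0
```

Call:
carry_out --increments '[{"dx":0,"dy":0.1,"dz":0.05,"wx":0,"wy":0,"wz":0},{"dx":0,"dy":0,"dz":0,"wx":0,"wy":0,"wz":0}]'

```text
clock: 25.03
ee_pos: [458.3, -9.9, 197.6]
tcp_rot: [0.19, 0.749, 0.622, 0.13]
ft_force: [0.3, 0.1, 0.4]
finger_gap: -0.0
grasp_force: 0.0
```

Call:
carry_out --increments '[{"dx":0,"dy":0.1,"dz":0.05,"wx":0,"wy":0,"wz":0},{"dx":0,"dy":0,"dz":0,"wx":0,"wy":0,"wz":0}]'

```text
clock: 25.2
ee_pos: [459.4, -10.1, 197.6]
tcp_rot: [0.19, 0.749, 0.622, 0.13]
ft_force: [-0.2, -0.1, 0.6]
finger_gap: 0.002
grasp_force: 0.0
```

Call:
carry_out --increments '[{"dx":0,"dy":0.1,"dz":0.05,"wx":0,"wy":0,"wz":0},{"dx":0,"dy":0,"dz":0,"wx":0,"wy":0,"wz":0}]'

```text
clock: 25.37
ee_pos: [460.5, -10.3, 197.6]
tcp_rot: [0.19, 0.749, 0.622, 0.13]
ft_force: [0.2, -0.4, -0.4]
finger_gap: -0.005
grasp_force: 0.0
```

```bash
python3 tip.py
```

```text
25.3667 [-0.09  0.26  2.27 -0.51  0.17  0.58] tool z [ 0.43  -0.123 -0.894] yaw 78.9
tip gx gy z 2.5 31.4 42.9
guide x,y [-74.4  40.2] z 197.6 F gx,gy,z [ 0.3 -0.4 -0.4] T [ 0.07  0.17 -0.04]
```

Call:
carry_out --increments '[{"dx":0,"dy":0.1,"dz":0.05,"wx":0,"wy":0,"wz":0},{"dx":0,"dy":0.1,"dz":0.05,"wx":0,"wy":0,"wz":0},{"dx":0,"dy":0,"dz":0,"wx":0,"wy":0,"wz":0}]'

```text
clock: 25.62
ee_pos: [462.8, -10.8, 197.6]
tcp_rot: [0.19, 0.749, 0.622, 0.13]
ft_force: [0.1, -0.7, 0.2]
finger_gap: 0.003
grasp_force: 0.0
```

Call:
carry_out --increments '[{"dx":0,"dy":0.1,"dz":0.05,"wx":0,"wy":0,"wz":0},{"dx":0,"dy":0,"dz":0,"wx":0,"wy":0,"wz":0}]'

```text
clock: 25.78
ee_pos: [463.8, -11.0, 197.6]
tcp_rot: [0.19, 0.749, 0.622, 0.13]
ft_force: [-0.0, 0.8, 0.9]
finger_gap: 0.005
grasp_force: 0.0
```

Call:
carry_out --increments '[{"dx":0,"dy":0.1,"dz":0.05,"wx":0,"wy":0,"wz":0},{"dx":0,"dy":0,"dz":0,"wx":0,"wy":0,"wz":0}]'

```text
clock: 25.95
ee_pos: [464.9, -11.2, 197.6]
tcp_rot: [0.19, 0.749, 0.622, 0.13]
ft_force: [0.0, 0.8, -0.2]
finger_gap: 0.002
grasp_force: 0.0
```

```bash
python3 tip.py
```

```text
25.95 [-0.09  0.27  2.26 -0.5   0.17  0.57] tool z [ 0.43  -0.123 -0.894] yaw 78.9
tip gx gy z 6.9 31.3 42.9
guide x,y [-70.  40.] z 197.6 F gx,gy,z [-0.1  0.8 -0.2] T [0.03 0.2  0.02]
```

Call:
carry_out --increments '[{"dx":0,"dy":0.1,"dz":0.05,"wx":0,"wy":0,"wz":0},{"dx":0,"dy":0,"dz":0,"wx":0,"wy":0,"wz":0}]'

```text
clock: 26.12
ee_pos: [465.8, -11.4, 197.5]
tcp_rot: [0.19, 0.749, 0.622, 0.129]
ft_force: [-1.1, -0.1, 0.4]
finger_gap: 0.003
grasp_force: 0.1
```

Call:
carry_out --increments '[{"dx":0,"dy":0.1,"dz":0.05,"wx":0,"wy":0,"wz":0},{"dx":0,"dy":0,"dz":0,"wx":0,"wy":0,"wz":0}]'

```text
clock: 26.28
ee_pos: [466.2, -11.6, 197.1]
tcp_rot: [0.189, 0.749, 0.622, 0.129]
ft_force: [-2.7, -0.4, 1.1]
finger_gap: 0.0
grasp_force: 0.6
```

```bash
python3 tip.py
```

```text
26.2833 [-0.09  0.27  2.26 -0.5   0.18  0.56] tool z [ 0.428 -0.124 -0.895] yaw 78.9
tip gx gy z 7.9 31.0 42.2
guide x,y [-68.7  39.9] z 197.1 F gx,gy,z [-2.6 -0.9  1.1] T [0.1  0.47 0.01]
```

Call:
carry_out --increments '[{"dx":0,"dy":0.1,"dz":0.05,"wx":0,"wy":0,"wz":0},{"dx":0,"dy":0,"dz":0,"wx":0,"wy":0,"wz":0}]'

```text
clock: 26.45
ee_pos: [466.5, -11.7, 196.7]
tcp_rot: [0.189, 0.749, 0.622, 0.128]
ft_force: [-6.4, 0.4, 2.8]
finger_gap: 0.005
grasp_force: 1.7
```

Call:
carry_out --increments '[{"dx":0,"dy":0.08,"dz":0.04,"wx":0,"wy":0,"wz":0},{"dx":0,"dy":0,"dz":0,"wx":0,"wy":0,"wz":0}]'

```text
clock: 26.62
ee_pos: [466.8, -11.9, 196.5]
tcp_rot: [0.188, 0.749, 0.622, 0.127]
ft_force: [-9.6, 0.7, 5.3]
finger_gap: 0.0
grasp_force: 2.7
```

```bash
python3 tip.py
```

```text
26.6167 [-0.09  0.28  2.25 -0.49  0.18  0.56] tool z [ 0.425 -0.124 -0.897] yaw 78.8
tip gx gy z 8.0 30.6 41.4
guide x,y [-68.   39.7] z 196.5 F gx,gy,z [-9.6 -0.9  5.3] T [0.17 0.76 0.04]
```

Firm against the fence. I'll retreat and re-measure.

Call:
carry_out --increments '[{"dx":0,"dy":-0.5,"dz":-0.25,"wx":0,"wy":0,"wz":0},{"dx":0,"dy":-1.2,"dz":-0.6,"wx":0,"wy":0,"wz":0},{"dx":0,"dy":-1.2,"dz":-1,"wx":0,"wy":0,"wz":0},{"dx":0,"dy":0,"dz":-3,"wx":0,"wy":0,"wz":0},{"dx":0,"dy":0,"dz":-3,"wx":0,"wy":0,"wz":0},{"dx":0.5,"dy":1,"dz":-3,"wx":0,"wy":0,"wz":0},{"dx":0.5,"dy":1,"dz":-3,"wx":0,"wy":0,"wz":0},{"dx":0,"dy":1,"dz":-3,"wx":0,"wy":0,"wz":0}]'

```text
clock: 27.28
ee_pos: [398.9, 19.0, 350.0]
tcp_rot: [0.19, 0.748, 0.622, 0.13]
ft_force: [2.3, 0.4, 0.4]
finger_gap: 0.0
grasp_force: 0.0
```

Call:
carry_out --increments '[{"dx":0.5,"dy":0,"dz":-1,"wx":0,"wy":0,"wz":0},{"dx":0,"dy":0,"dz":0,"wx":0,"wy":0,"wz":0},{"dx":0,"dy":0,"dz":0,"wx":0,"wy":0,"wz":0}]'

```text
clock: 27.53
ee_pos: [396.1, 24.7, 357.8]
tcp_rot: [0.191, 0.748, 0.622, 0.131]
ft_force: [-0.0, 0.1, -0.8]
finger_gap: -0.002
grasp_force: 0.0
```

```bash
cat > meas.py <<'E'
from gf import *
import sys
z=np.load(sys.argv[1]+'.npz');C,d=z['C'],z['d'];v=d>0;P=C-O;gx,gy,zz=P@X,P@Y,C[...,2];G=np.stack([gx,gy,zz],-1)
def plane(n,m,ax):
    Q=G[m]
    for _ in range(4):
        o=[i for i in range(3) if i!=ax];A=np.c_[Q[:,o],np.ones(len(Q))];q=np.linalg.lstsq(A,Q[:,ax],rcond=None)[0];r=Q[:,ax]-A@q;Q=Q[abs(r)<max(2*r.std(),.3)]
    print(n,len(Q),'slopes deg',np.degrees(q[:2]).round(2),'std',r.std().round(2));return q
f=plane('tile face',v&(gx>8)&(gx<24)&(gy>-14)&(gy<88)&(zz>22)&(zz<92),0)
F=plane('fence face',v&(gx>24)&(gx<34)&(gy>95)&(gy<138)&(zz>18)&(zz<46),0)
print('gx at gy=95,z=30: tile',f@[95,30,1],'fence',F@[95,30,1])
m=v&(gx>0)&(gx<26)&(gy>-30)&(gy<100)&(zz>60)&(zz<95);print('tile gy ext',np.percentile(gy[m],[.2,99.8]))
m=v&(gx>4)&(gx<28)&(gy>-30)&(gy<-10)&(zz>33)&(zz<44);print('stop',m.sum(),np.percentile(gy[m],[2,98]))
E
python3 look.py w10; python3 meas.py w9; python3 meas.py w10
```

```text
27.5333 [396.05223808  24.74051057 357.75234538] [-0.00310957 -0.21129053  2.31572822 -0.21852867  0.59663039  0.33406889] -0.002467943375851859
tile face 2364 slopes deg [ 0.04 -0.01] std 0.27
fence face 398 slopes deg [ 0.2  -0.04] std 0.27
gx at gy=95,z=30: tile 15.028628385206806 fence 29.629602232685325
tile gy ext [-17.09506457  92.19152177]
stop 159 [-29.61722036 -11.32477219]
tile face 2495 slopes deg [0.02 0.22] std 0.26
fence face 442 slopes deg [-0.1  0.1] std 0.28
gx at gy=95,z=30: tile 14.609288656462907 fence 29.666130284739772
tile gy ext [-11.16036311  92.30617882]
stop 28 [-18.34289624 -10.28653847]
```

The face readings repeat only to about 0.4 mm, while the push felt a hard fence contact within 0.5 mm of travel. Now a gentle nudge on the free end towards the stop, tool vertical.

Run:
```python
from gf import *
plan(O+13*X+115*Y+[0,0,173+110],yaw(80.5),[0,0,-1])
```

```text
shift cm [ 5.86 10.79 13.29] rows 4.339450435161451 turn [26.41  2.77 -1.02] rows 3.7120026778915283
```

Call:
carry_out --increments '[{"dx":0,"dy":0,"dz":0,"wx":6.6,"wy":0.7,"wz":-0.25},{"dx":0,"dy":0,"dz":0,"wx":6.6,"wy":0.7,"wz":-0.25},{"dx":0,"dy":0,"dz":0,"wx":6.6,"wy":0.7,"wz":-0.25},{"dx":0,"dy":0,"dz":0,"wx":6.6,"wy":0.7,"wz":-0.25},{"dx":0,"dy":0,"dz":0,"wx":0,"wy":0,"wz":0}]'

```text
clock: 28.0
ee_pos: [396.4, 23.9, 355.0]
tcp_rot: [-0.003, 0.764, 0.645, -0.002]
ft_force: [1.5, -0.9, -0.4]
finger_gap: -0.001
grasp_force: 0.0
```

Run:
```python
from gf import *
plan(O+13*X+115*Y+[0,0,173+110],yaw(80.5),[0,0,-1])
```

```text
shift cm [ 5.19 15.67  7.1 ] rows 4.309050281744872 turn [-0.35 -0.03 -0.11] rows 0.05196367653257118
```

Call:
carry_out --increments '[{"dx":1.3,"dy":3.1,"dz":0,"wx":0,"wy":0,"wz":0},{"dx":1.3,"dy":3.1,"dz":0,"wx":0,"wy":0,"wz":0},{"dx":1.3,"dy":3.1,"dz":0,"wx":0,"wy":0,"wz":0},{"dx":1.3,"dy":3.1,"dz":0,"wx":0,"wy":0,"wz":0},{"dx":0,"dy":3.2,"dz":2.1,"wx":0,"wy":0,"wz":0},{"dx":0,"dy":0,"dz":2.5,"wx":0,"wy":0,"wz":0},{"dx":0,"dy":0,"dz":2.5,"wx":0,"wy":0,"wz":0},{"dx":0,"dy":0,"dz":0,"wx":0,"wy":0,"wz":0}]'

```text
clock: 28.67
ee_pos: [555.3, 49.7, 278.7]
tcp_rot: [-0.003, 0.764, 0.646, -0.004]
ft_force: [-1.8, 0.4, -0.2]
finger_gap: -0.003
grasp_force: 0.0
```

```bash
python3 tip.py
python3 - <<'E'
from gf import *
plan(O+13*X+112*Y+[0,0,173+52],yaw(80.5),[0,0,-1])
E
```

```text
28.6667 [ 0.01  0.34  1.88 -0.    0.93  0.18] tool z [-0.011 -0.    -1.   ] yaw 80.4
tip gx gy z 7.3 114.7 105.7
guide x,y [  9.1 115.1] z 278.7 F gx,gy,z [-1.8  0.1 -0.2] T [0.01 0.05 0.04]
shift cm [-0.29  0.45  5.37] rows 1.2939042363316504 turn [-0.61  0.13 -0.06] rows 0.08730482553806246
```

Call:
carry_out --increments '[{"dx":0,"dy":0.3,"dz":2,"wx":0,"wy":0,"wz":0},{"dx":0,"dy":0,"dz":2,"wx":0,"wy":0,"wz":0},{"dx":0,"dy":0,"dz":1.3,"wx":0,"wy":0,"wz":0},{"dx":-0.5,"dy":0,"dz":0,"wx":0,"wy":0,"wz":0},{"dx":0,"dy":0,"dz":0,"wx":0,"wy":0,"wz":0}]'

```text
clock: 29.08
ee_pos: [559.8, 44.1, 232.5]
tcp_rot: [-0.0, 0.763, 0.646, -0.0]
ft_force: [1.0, 0.4, 0.4]
finger_gap: 0.003
grasp_force: 0.0
```

```bash
python3 tip.py
```

```text
29.0833 [ 0.    0.41  1.89 -0.    0.84  0.17] tool z [-0.001 -0.    -1.   ] yaw 80.5
tip gx gy z 14.3 110.2 59.5
guide x,y [ 14.5 110.2] z 232.5 F gx,gy,z [0.9 0.5 0.4] T [-0.   -0.03 -0.05]
```

Call:
carry_out --increments '[{"dx":-0.2,"dy":0,"dz":0,"wx":0,"wy":0,"wz":0},{"dx":0,"dy":0,"dz":0,"wx":0,"wy":0,"wz":0}]'

```text
clock: 29.25
ee_pos: [560.9, 42.3, 234.6]
tcp_rot: [0.001, 0.763, 0.646, 0.002]
ft_force: [0.1, -0.2, 0.4]
finger_gap: 0.005
grasp_force: 0.0
```

Call:
carry_out --increments '[{"dx":-0.1,"dy":0,"dz":0,"wx":0,"wy":0,"wz":0},{"dx":0,"dy":0,"dz":0,"wx":0,"wy":0,"wz":0}]'

```text
clock: 29.42
ee_pos: [560.6, 41.6, 234.3]
tcp_rot: [0.001, 0.763, 0.646, 0.001]
ft_force: [-0.2, 0.8, 0.2]
finger_gap: -0.0
grasp_force: 0.0
```

```bash
python3 tip.py
```

```text
29.4167 [-0.    0.41  1.89  0.    0.84  0.16] tool z [ 0.003  0.001 -1.   ] yaw 80.5
tip gx gy z 16.1 108.1 61.3
guide x,y [ 15.6 107.9] z 234.3 F gx,gy,z [-0.3  0.8  0.2] T [ 0.05 -0.02  0.05]
```

Call:
carry_out --increments '[{"dx":-0.1,"dy":0,"dz":0,"wx":0,"wy":0,"wz":0},{"dx":-0.1,"dy":0,"dz":0,"wx":0,"wy":0,"wz":0},{"dx":0,"dy":0,"dz":0,"wx":0,"wy":0,"wz":0}]'

```text
clock: 29.67
ee_pos: [559.8, 39.6, 233.3]
tcp_rot: [0.0, 0.763, 0.646, 0.001]
ft_force: [0.3, 0.4, -0.3]
finger_gap: -0.001
grasp_force: 0.0
```

Call:
carry_out --increments '[{"dx":-0.1,"dy":0,"dz":0,"wx":0,"wy":0,"wz":0},{"dx":0,"dy":0,"dz":0,"wx":0,"wy":0,"wz":0}]'

```text
clock: 29.83
ee_pos: [559.5, 38.7, 233.1]
tcp_rot: [0.0, 0.763, 0.646, 0.0]
ft_force: [0.0, 0.1, 0.9]
finger_gap: 0.002
grasp_force: 0.0
```

Call:
carry_out --increments '[{"dx":-0.1,"dy":0,"dz":0,"wx":0,"wy":0,"wz":0},{"dx":0,"dy":0,"dz":0,"wx":0,"wy":0,"wz":0}]'

```text
clock: 30.0
ee_pos: [559.5, 38.0, 233.1]
tcp_rot: [-0.0, 0.763, 0.646, 0.001]
ft_force: [-0.2, 1.5, -0.1]
finger_gap: -0.001
grasp_force: 0.0
```

```bash
python3 tip.py
```

```text
30.0 [-0.01  0.41  1.89  0.    0.84  0.16] tool z [ 0.001  0.001 -1.   ] yaw 80.5
tip gx gy z 15.3 104.4 60.1
guide x,y [ 15.2 104.2] z 233.1 F gx,gy,z [-0.4  1.5 -0.1] T [ 0.25 -0.06  0.01]
```

Call:
carry_out --increments '[{"dx":-0.05,"dy":0,"dz":0,"wx":0,"wy":0,"wz":0},{"dx":0,"dy":0,"dz":0,"wx":0,"wy":0,"wz":0}]'

```text
clock: 30.17
ee_pos: [559.5, 37.7, 233.2]
tcp_rot: [-0.0, 0.763, 0.646, 0.001]
ft_force: [0.7, 4.0, 0.2]
finger_gap: 0.002
grasp_force: 0.0
```

```bash
python3 tip.py
```

```text
30.1667 [-0.01  0.41  1.89  0.    0.84  0.15] tool z [ 0.001  0.001 -1.   ] yaw 80.5
tip gx gy z 15.5 104.1 60.2
guide x,y [ 15.3 103.9] z 233.2 F gx,gy,z [0.1 4.1 0.2] T [ 0.46 -0.05  0.06]
```

Call:
carry_out --increments '[{"dx":-0.05,"dy":0,"dz":0,"wx":0,"wy":0,"wz":0},{"dx":0,"dy":0,"dz":0,"wx":0,"wy":0,"wz":0}]'

```text
clock: 30.33
ee_pos: [559.6, 37.2, 233.4]
tcp_rot: [0.0, 0.763, 0.646, 0.001]
ft_force: [0.9, 4.1, 1.7]
finger_gap: 0.0
grasp_force: 0.0
```

```bash
python3 tip.py
```

```text
30.3333 [-0.01  0.41  1.89  0.    0.84  0.15] tool z [ 0.002  0.001 -1.   ] yaw 80.5
tip gx gy z 15.6 103.7 60.4
guide x,y [ 15.4 103.4] z 233.4 F gx,gy,z [0.2 4.2 1.7] T [ 0.6  -0.12  0.01]
```

Call:
carry_out --increments '[{"dx":-0.05,"dy":0,"dz":0,"wx":0,"wy":0,"wz":0},{"dx":0,"dy":0,"dz":0,"wx":0,"wy":0,"wz":0}]'

```text
clock: 30.5
ee_pos: [559.6, 36.9, 233.6]
tcp_rot: [0.0, 0.763, 0.646, 0.001]
ft_force: [-0.0, 6.6, 0.8]
finger_gap: 0.001
grasp_force: 0.0
```

```bash
python3 tip.py
```

```text
30.5 [-0.01  0.41  1.89  0.    0.84  0.15] tool z [ 0.002  0.002 -1.   ] yaw 80.5
tip gx gy z 15.9 103.4 60.6
guide x,y [ 15.5 103.1] z 233.6 F gx,gy,z [-1.1  6.5  0.8] T [ 0.69 -0.16  0.03]
```

The force rose to 6.5 N, so it is seated on the stop and still below the click's 10 N. Backing off for a final measurement.

Call:
carry_out --increments '[{"dx":0.5,"dy":0,"dz":0,"wx":0,"wy":0,"wz":0},{"dx":2,"dy":0,"dz":0,"wx":0,"wy":0,"wz":0},{"dx":1,"dy":0,"dz":-3,"wx":0,"wy":0,"wz":0},{"dx":0,"dy":0,"dz":-4,"wx":0,"wy":0,"wz":0},{"dx":-2,"dy":-2,"dz":-3,"wx":0,"wy":0,"wz":0},{"dx":-2,"dy":-3,"dz":-2,"wx":0,"wy":0,"wz":0},{"dx":-2,"dy":-3,"dz":0,"wx":0,"wy":0,"wz":0},{"dx":-1,"dy":-3,"dz":0,"wx":0,"wy":0,"wz":0}]'

```text
clock: 31.17
ee_pos: [443.9, 18.4, 354.5]
tcp_rot: [0.002, 0.763, 0.646, 0.001]
ft_force: [0.3, -0.8, 1.0]
finger_gap: 0.0
grasp_force: 0.0
```

Call:
carry_out --increments '[{"dx":0,"dy":-3,"dz":0,"wx":0,"wy":0,"wz":0},{"dx":0,"dy":-3,"dz":0,"wx":-7,"wy":0,"wz":0},{"dx":0,"dy":0,"dz":0,"wx":-7,"wy":0,"wz":0},{"dx":0,"dy":0,"dz":0,"wx":-7,"wy":0,"wz":0},{"dx":0,"dy":0,"dz":0,"wx":0,"wy":0,"wz":0},{"dx":0,"dy":0,"dz":0,"wx":0,"wy":0,"wz":0},{"dx":0,"dy":0,"dz":0,"wx":0,"wy":0,"wz":0}]'

```text
clock: 31.75
ee_pos: [385.8, 29.7, 353.2]
tcp_rot: [0.138, 0.751, 0.635, 0.117]
ft_force: [0.2, -0.1, -0.6]
finger_gap: 0.004
grasp_force: 0.0
```

```bash
python3 look.py w11; python3 meas.py w11
python3 - <<'E'
from gf import *
im,d=viewer.get_image('top');C=cloud('top',d);v=d>0;P=C-O;gx,gy,zz=P@X,P@Y,C[...,2]
for n,m in [('stop',v&(gx>0)&(gx<28)&(gy>-45)&(gy<-19)&(zz>34)&(zz<45)),('tile top',v&(gx>5)&(gx<40)&(gy>-30)&(gy<110)&(zz>94)&(zz<112)),('fence',v&(gx>20)&(gx<50)&(gy>-60)&(gy<150)&(zz>48)&(zz<60))]:
    print(n,m.sum(),np.percentile(gx[m],[1,50,99]).round(1),np.percentile(gy[m],[1,50,99]).round(1),np.median(zz[m]).round(1))
k=C[v&(np.hypot(gx,gy+105)<30)&(zz>81)&(zz<97)];r=cv2.minAreaRect(k[:,:2].astype('f4'));print('knob bar',r)
E
```

```text
31.75 [385.83240855  29.69338131 353.15411832] [-0.01587941 -0.21121986  2.31260164 -0.08490209  0.68114218  0.20688188] 0.003597624263703057
tile face 2750 slopes deg [0.32 0.06] std 0.29
fence face 445 slopes deg [0.31 0.41] std 0.28
gx at gy=95,z=30: tile 15.117975916479653 fence 29.639101155575013
tile gy ext [-17.39133163  92.45114476]
stop 163 [-29.84088391 -10.94095685]
stop 39 [ 7.7 17.7 27.6] [-36.6 -26.2 -19.9] 39.1
tile top 251 [16.2 22.7 30.4] [-17.8  36.2  89.7] 101.8
fence 189 [31.  39.1 43.5] [-49.2  47.3 135.9] 53.8
knob bar ((511.1129150390625, -167.24057006835938), (42.964874267578125, 14.667119979858398), 50.47139358520508)
```

The tile face is parallel to the fence, the residual gap is within measurement error, and its end is at the stop. The knob bar reads 50.5°, which is four clicks. The robot is clear, so I'm handing in.

```bash
python3 -c "
from workcell import ticket
print(ticket.job_done())"
```

```text
the job is handed in; nothing more can be done
None
```

The job is handed in at 32 s of the 64 s. The knob was wound to its end stop and set exactly four clicks clockwise. The tile stands upright on the bed with its end at the stop, parallel to the fence. The camera still read about 0.5 mm between face and fence, near the repeatability of the readings, after I had pressed the tile onto the fence and the stop until I felt hard contact. The wedge and the offcuts were not touched.

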